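# Restock the inclined bottle rack

## Robot

A 6-joint arm with a two-finger parallel gripper is mounted at the origin on the work surface; the furniture and walls round the work are solid. World frame = base frame: x ahead of the robot, y to its left, z up, the work surface at z = 0. Lengths are in m, angles in rad, forces in N, time in s.
With the tool pointing down it reaches from about 0.35 to 0.85 m from the base axis. Payload 8.1 kg.
Tool frame: the origin (TCP) lies between the finger pads; the fingertips stand nose_length ahead of it and the grasp point (between the pads) lies 2 mm behind it (nose_length is the distance from the TCP to the fingertips, in m); z points along the fingers, x is the direction in which the jaws open and shut, and the axes are right-handed (so a half turn about z gives the same grasp; the last joint's range is limited). The gripper opens to 93 mm and grips with 3 to 60 N. Pads are 15 mm wide; open, the fingers measure 128 mm over their backs; the gripper's body (75 mm by 188 mm) begins 65 mm behind the grasp point.
Start: joints at [-1.419, 0.13, 1.488, -0, 1.523, -0.085], TCP at [0.141, -0.583, 0.236] pointing down, gripper open.
Joint ranges: [-2.96, 2.96], [-0.89, 2.26], [0.02, 2.5], [-1.34, 4.48], [0, 2.73], [-2.66, 2.66]. Speed limits (rad/s): [2.39, 2.39, 2.79, 3.14, 3.14, 3.14].

## Interface

Orientations are given as a rotation vector (axis times angle).
In Python, from plant import * gives the robot as it stands.
- The arm moves only by the tool carry_out, never from a script. Its argument "steps" is a list of rows, each an object with "xyz": the shift along the world's x, y, z in cm, a list of three; "rot": the turn, a rotation vector about the world's x, y, z in degrees, a list of three. In form: [{"xyz": [tx, ty, tz], "rot": [rx, ry, rz]}, ...]. A call has 1 to 10 rows; each row is the pose to reach, as a shift and turn from the pose commanded when the call began; what a row does not reach only later rows make up. A row lasts 1/10 s, in which the tool goes at most 50 mm and 8.59 degrees, less where a joint would pass 70% of its speed; a pose out of reach is approached as far as the arm can. A call with a gripper value outside its range is refused whole. "grip" is the opening, from 0 (shut) to 1 (fully open), set as the call begins (left out, the last holds). The fingers move at their own pace and stop on an object; "force" is the grip in N (left out, the last holds). Time passes only in rows, so rows that repeat a pose let the fingers close. It gives the time, the measured TCP pose, the force and the opening at its end, in the units of the state.
- read_state(): the state, without advancing time (a new reading comes with each control period).
- read_camera(name): name is "scene" or "top" or "wrist"; returns the picture (480x640x3 uint8, red, green, blue); there is no depth.
- calibration(name): a dict with "fov_y" (degrees; the focal length in pixels is half the picture's height over the tangent of half this angle, whatever the lens; pixels are square), "cx", "cy" (the principal point, pixels), "xyz" and "attitude" of the camera in the world. Camera axes: x right, y down, z forward; pixel columns grow to the right and rows downward; lengths in m; the calibration is good to about 2 mm. A picture is of the moment at which its call begins: read the wrist's pose just before it. calibration takes no time and is no camera call; for the wrist camera it gives the pose at the moment of the call.
- close_job(): hands the job in, once; it reports no verdict.
The state is a dict: "t": time; "q": joint angles; "dq": joint speeds; "joint_torque": joint torques, N m; "tool_pos": TCP position; "orientation": TCP orientation; "force": force on the tool from outside, world axes, zero at the start; "wrist_torque": the same for the moment, N m; "opening": finger opening in m.
Only numpy, scipy, OpenCV 4.12 (cv2) and the standard library are available. Lean on these libraries where they do the work, as an engineer would, in place of code of your own. Each camera call takes 0.05 s, during which the arm holds its last target.

## Task

Restock the sloping bottle rack at the back of the bench: take the uncapped empty out of its cell and throw it into the round steel waste pot, and put the two full bottles that stand on the bench into the rack, cap up, one per cell, each lowered gently (not dropped) until it is fully home on the bottom of its cell. Leave the two capped bottles that are already in the rack in their cells, and do not push the other things on the bench about.

Things in the scene. Friction and masses are not known exactly. Their poses are not given: they have to be found in the camera images.
- rack: Fixed sheet stand of the bottle rack, 105 mm deep, 220 mm wide; origin at the centre of its footprint on the worktop, x to the back of the rack, y left. Carries a grey moulded crate, one row of four square cells, tilted 0.524 rad about y: the cells open upwards and towards the robot. Crate's highest edge 82 mm up.
- cell_0 (a point): Centre of the floor of cell 0 of the rack (the leftmost as the robot sees it). z points out of the cell (30 degrees from vertical, towards the robot), y left along the row, x up the slope to the back. Cells: 40 x 40 mm inside, 24 mm deep, pitch 52 mm, front and back walls 3 mm, dividers 12 mm. Holds one of the rack's three bottles at the start.
- cell_1 (a point): Centre of the floor of cell 1 of the rack. z points out of the cell (30 degrees from vertical, towards the robot), y left along the row, x up the slope to the back. Same size as cell 0. This cell is free at the start.
- cell_2 (a point): Centre of the floor of cell 2 of the rack. z points out of the cell (30 degrees from vertical, towards the robot), y left along the row, x up the slope to the back. Same size as cell 0. Holds one of the rack's three bottles at the start.
- cell_3 (a point): Centre of the floor of cell 3 of the rack (the rightmost). z points out of the cell (30 degrees from vertical, towards the robot), y left along the row, x up the slope to the back. Same size as cell 0. Holds one of the rack's three bottles at the start.
- empty_bottle_mid (a point): Centre (half-way up) of the empty: a white plastic bottle WITHOUT a cap, its dark mouth open at the top, 70 mm tall: straight body 33 mm in diameter up to 50 mm from the foot, then a shoulder and a neck 19 mm in diameter; 30 g. Its z runs from foot to mouth. Stands in cell 0, 2 or 3, 46 mm of it sticking out, leaning on the front (-x) wall of the cell.
- oil_bottle_mid (a point): Centre (half-way up) of a full bottle standing on the worktop: round, 32 mm in diameter, 77 mm tall with a dark cap; straight (grippable) body up to 48 mm from the foot, then a shoulder. About 60 g. Its z runs from foot to cap.
- glue_bottle_mid (a point): Centre (half-way up) of the other full bottle standing on the worktop: round, 34 mm in diameter, 69 mm tall with a ribbed white cap; straight (grippable) body up to 43 mm from the foot, then a shoulder. About 60 g. Its z runs from foot to cap.
- old_oil_bottle_mid (a point): Centre (half-way up) of a capped bottle that stays in the rack, 32 mm in diameter, 77 mm tall. Stands in cell 0, 2 or 3.
- paint_bottle_mid (a point): Centre (half-way up) of a small capped bottle that stays in the rack, 28 mm in diameter, 61 mm tall. Stands in cell 0, 2 or 3.
- waste_pot: Round open steel waste pot, fixed, 124 mm across the rim, 100 mm at the foot, 100 mm tall, wall 3 mm; origin at the centre of its underside. Empties may simply be let fall in.
- torch: Bystander: black pocket torch lying on the bench in front of the rack, 105 mm long, 31 mm thick; origin at the centre of its underside, y along it.
- tape_measure: Bystander: tape measure standing on the bench to the right of the rack, 34 x 85 x 63 mm; origin at the centre of its underside.
- ref_block_1: Bystander: pale gauge block lying on the bench, 35 x 50 x 12 mm; origin at the centre of its underside.
Things that resemble listed ones, but are neither listed nor needed, are in the scene too. What is shaped like the part that bears oil_bottle_mid but green is not meant.

How it is judged:
At the end, for the whole second after the job is handed in: Both full bottles stand cap up, each in a cell of its own, foot fully home (centre at most 5 mm high), centre within 8 mm of the cell's axis along the row, 12 mm across; the empty is in the waste pot below its rim; the two old bottles are within 20 mm of where they were; all at rest (((y of oil_bottle_mid in the frame of cell_0 between -0.008 and 0.008 m and x of oil_bottle_mid in the frame of cell_0 between -0.012 and 0.012 m) or (y of oil_bottle_mid in the frame of cell_1 between -0.008 and 0.008 m and x of oil_bottle_mid in the frame of cell_1 between -0.012 and 0.012 m) or (y of oil_bottle_mid in the frame of cell_2 between -0.008 and 0.008 m and x of oil_bottle_mid in the frame of cell_2 between -0.012 and 0.012 m) or (y of oil_bottle_mid in the frame of cell_3 between -0.008 and 0.008 m and x of oil_bottle_mid in the frame of cell_3 between -0.012 and 0.012 m)) and z of oil_bottle_mid in the frame of cell_0 between 0.0325 and 0.0435 m and angle between each of oil_bottle_mid, glue_bottle_mid's own z axis and vertical below 1 rad and ((y of glue_bottle_mid in the frame of cell_0 between -0.008 and 0.008 m and x of glue_bottle_mid in the frame of cell_0 between -0.012 and 0.012 m) or (y of glue_bottle_mid in the frame of cell_1 between -0.008 and 0.008 m and x of glue_bottle_mid in the frame of cell_1 between -0.012 and 0.012 m) or (y of glue_bottle_mid in the frame of cell_2 between -0.008 and 0.008 m and x of glue_bottle_mid in the frame of cell_2 between -0.012 and 0.012 m) or (y of glue_bottle_mid in the frame of cell_3 between -0.008 and 0.008 m and x of glue_bottle_mid in the frame of cell_3 between -0.012 and 0.012 m)) and z of glue_bottle_mid in the frame of cell_0 between 0.0285 and 0.0395 m and horizontal distance between empty_bottle_mid and waste_pot below 0.06 m and height (world z) of empty_bottle_mid below 0.085 m and distance of each of old_oil_bottle_mid, paint_bottle_mid from where it was at the start of the episode below 0.02 m and linear speed of each of oil_bottle, glue_bottle, empty_bottle below 0.02 m/s); the robot touches nothing.
It fails at once if a full bottle is dropped into its cell (falls into it faster than 0.5 m/s, as after a free fall of about 2 cm) ((linear speed of oil_bottle above 0.5 m/s and z of oil_bottle_mid in the frame of cell_0 between 0.0285 and 0.0625 m and x of oil_bottle_mid in the frame of cell_0 between -0.02 and 0.02 m and y of oil_bottle_mid in the frame of cell_0 between -0.176 and 0.02 m) or (linear speed of glue_bottle above 0.5 m/s and z of glue_bottle_mid in the frame of cell_0 between 0.0245 and 0.0585 m and x of glue_bottle_mid in the frame of cell_0 between -0.02 and 0.02 m and y of glue_bottle_mid in the frame of cell_0 between -0.176 and 0.02 m)).
It fails at once if a capped bottle that belongs in the rack is pulled out of its cell or knocked away (over 30 mm) (distance of any of old_oil_bottle_mid, paint_bottle_mid from where it was at the start of the episode above 0.03 m).
It fails at once if a bystander on the bench is pushed more than 30 mm (distance of any of torch, tape_measure, ref_block_1 from where it was at the start of the episode above 0.03 m).
It also fails if it takes over 56 s, if anything falls off the work surface, if the arm or the gripper's body presses on something with over 40 N, if the wrist force passes 120 N, or if a joint passes its speed limit or range.

## Working session

There is one attempt and no reset: what is moved stays moved. The work goes in short steps, Python scripts to look and compute and a tool call to move; the robot and the scene stay as the last step left them, time stands still between calls to the robot, and variables do not carry over. Pictures are saved under pics/ and viewed, and the job is handed in when it is done.

Besides the shell and the picture viewer there is one more tool, called after "Request:" by a JSON object that holds its "op" and its "data". carry_out: Moves the arm, as the interface text tells. Its arguments: {"type":"object","properties":{"steps":{"type":"array","items":{"type":"object","properties":{"xyz":{"type":"array","items":{"type":"number"}},"rot":{"type":"array","items":{"type":"number"}}}}},"grip":{"type":"number"},"force":{"type":"number"}},"required":["steps"]}

```bash
ls; mkdir -p pics
python3 - <<'E'
from plant import *
import cv2
s=read_state();print(s)
for n in ["scene","top","wrist"]:
    print(n,calibration(n))
    cv2.imwrite(f"pics/{n}0.png",read_camera(n)[:,:,::-1])
E
```

```text
pics
{'t': 0.0, 'q': array([-1.41941888e+00,  1.31154628e-01,  1.48927980e+00, -2.74880490e-05,
        1.52297918e+00, -8.53757151e-02]), 'dq': array([-6.84754803e-05, -9.15831150e-04,  7.37281589e-04, -1.86595346e-03,
       -1.14700969e-03, -1.40500192e-03]), 'joint_torque': array([ 2.37804306e-03, -5.59835887e+01, -4.91758561e+01,  7.70059205e-02,
        3.54514306e-02, -1.35947239e-04]), 'tool_pos': array([ 0.14067392, -0.58272631,  0.23459103]), 'orientation': array([-2.46728679e+00,  1.94278261e+00,  2.11685809e-03]), 'force': array([-0.54344339, -0.83253042, -0.86831896]), 'wrist_torque': array([ 0.01771532,  0.00549028, -0.02456326]), 'opening': 0.09316008311158938}
scene {'fov_y': 46.02902108291754, 'cx': 322.8939531192903, 'cy': 235.67194505415847, 'xyz': array([-0.2041989 ,  0.65144245,  0.81648797]), 'attitude': array([-0.93117406,  2.3620609 , -1.23687823])}
top {'fov_y': 56.13860274971482, 'cx': 323.0843694671415, 'cy': 240.16746129950621, 'xyz': array([ 0.32048044, -0.11389103,  0.92829233]), 'attitude': array([-2.1432119 ,  2.1046291 , -0.19734363])}
wrist {'fov_y': 62.39613393665964, 'cx': 319.5066318996394, 'cy': 239.45561042412183, 'xyz': array([ 0.21941792, -0.56361362,  0.38384539]), 'attitude': array([ 2.27966566, -1.792487  , -0.26605398])}
```

View pics/scene0.png

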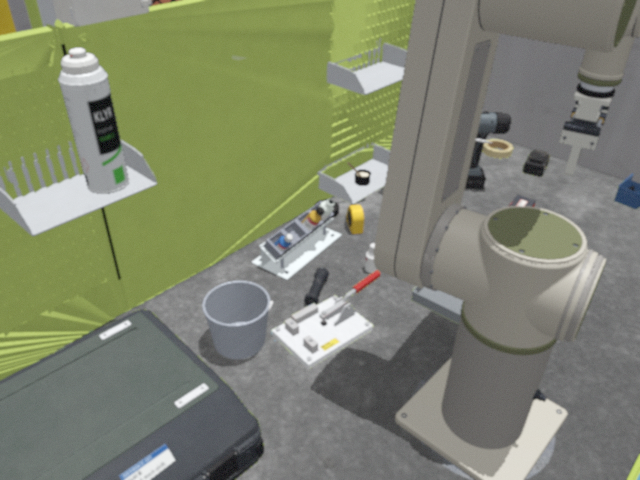

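View pics/top0.png

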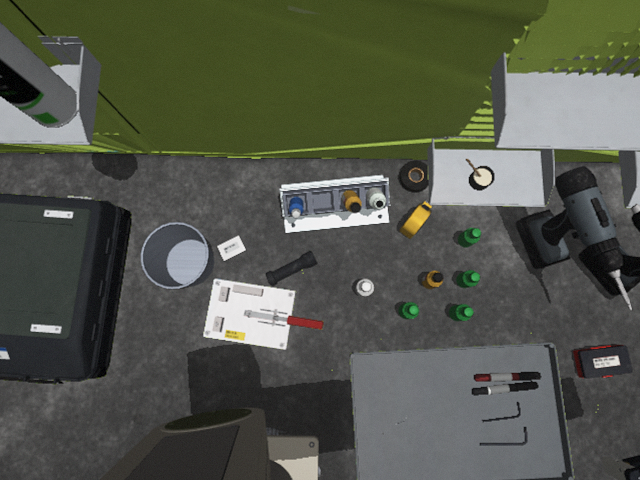

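View pics/wrist0.png

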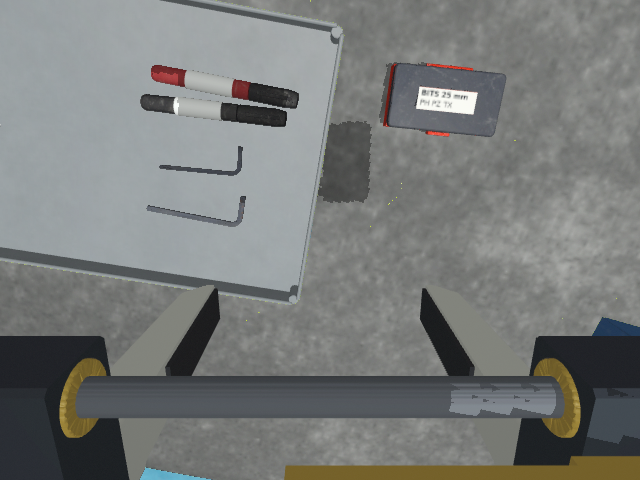

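Run:
```python
import cv2
im=cv2.imread("pics/top0.png")
cv2.imwrite("pics/c1.png",cv2.resize(im[165:245,270:400],None,fx=6,fy=6,interpolation=cv2.INTER_CUBIC))
cv2.imwrite("pics/c2.png",cv2.resize(im[220:330,340:490],None,fx=5,fy=5,interpolation=cv2.INTER_CUBIC))
im=cv2.imread("pics/scene0.png")
cv2.imwrite("pics/c3.png",cv2.resize(im[180:300,240:400],None,fx=5,fy=5,interpolation=cv2.INTER_CUBIC))
```

```text
(no output)
```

View pics/c1.png

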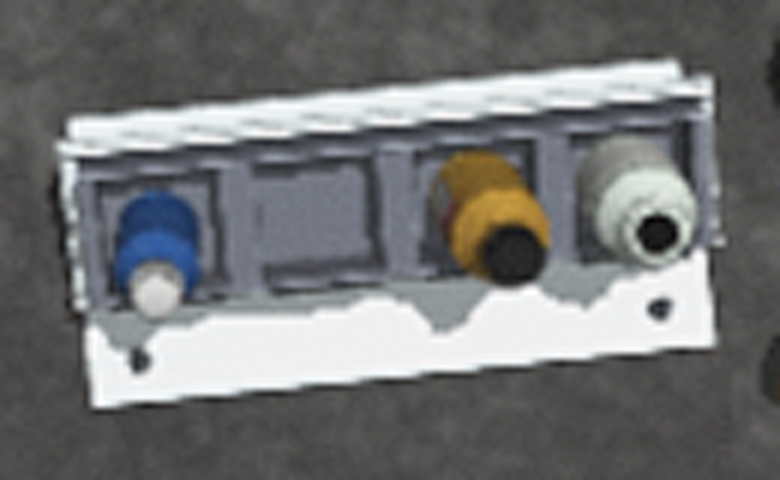

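View pics/c2.png

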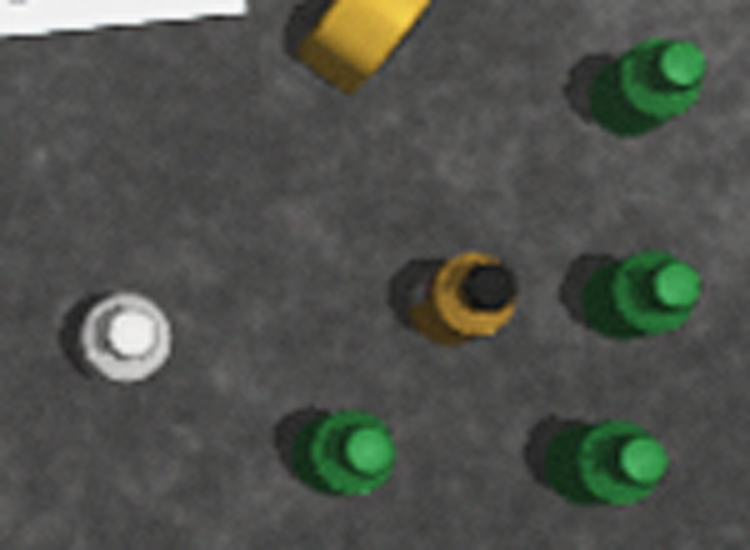

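View pics/c3.png

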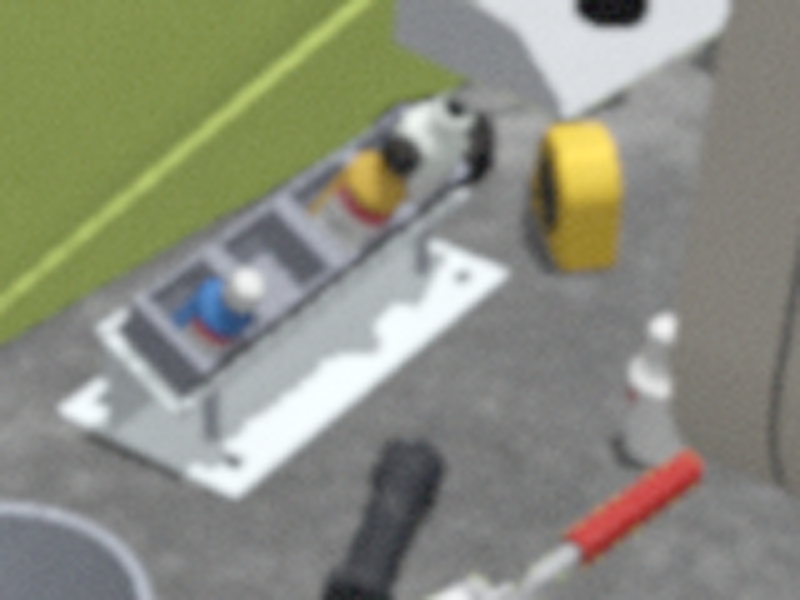

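```bash
cat > h.py <<'E'
from plant import *
import numpy as np, cv2
from scipy.spatial.transform import Rotation as R
def ray(c,uv):
    f=240/np.tan(np.radians(c['fov_y'])/2)
    d=np.array([(uv[0]-c['cx'])/f,(uv[1]-c['cy'])/f,1.])
    return R.from_rotvec(c['attitude']).apply(d)
def atz(c,uv,z):
    d=ray(c,uv);return c['xyz']+d*(z-c['xyz'][2])/d[2]
def proj(c,P):
    f=240/np.tan(np.radians(c['fov_y'])/2)
    p=R.from_rotvec(c['attitude']).inv().apply(np.atleast_2d(P)-c['xyz'])
    return p[:,:2]/p[:,2:]*f+[c['cx'],c['cy']]
E
python3 - <<'E'
import plant
print([n for n in dir(plant) if n[0]!='_'])
from h import *
try: print(nose_length)
except Exception as e: print(e)
c=calibration("top")
print(R.from_rotvec(c['attitude']).as_matrix())
P=lambda n,uv,z:print(n,atz(c,uv,z).round(4))
P("rackFL",(270+92/6,165+408/6),0);P("rackFR",(270+716/6,165+346/6),0)
P("glue cap",(340+130/5,220+333/5),.069)
P("oil cap",(340+489/5,220+286/5),.077)
P("pot L",(141,253),.1);P("pot R",(212,253),.1);P("pot c",(176,254),.1)
P("torch",(291,267),.015)
P("tape",(417,219),.04)
P("crate BL",(270+78/6,165+160/6),.08)
P("crate BR",(270+700/6,165+100/6),.08)
for n,uv in [("blue",(158,290)),("amber",(514,255)),("empty",(658,233))]:
    P(n,(270+uv[0]/6,165+uv[1]/6),.1)
P("wallbottom",(320,155),0)
E
```

```text
['IKError', 'calibration', 'close_job', 'nose_length', 'read_camera', 'read_state']
0.017
[[ 0.01803403 -0.98266856  0.18449196]
 [-0.99983639 -0.01798281  0.00195097]
 [ 0.00140053 -0.18449696 -0.98283209]]
rackFL [ 0.5086 -0.0323 -0.    ]
rackFR [ 0.5349 -0.2514  0.    ]
glue cap [ 0.3932 -0.1956  0.069 ]
oil cap [ 0.4128 -0.3309  0.077 ]
pot L [0.4455 0.2262 0.1   ]
pot R [0.4479 0.0941 0.1   ]
pot c [0.4448 0.161  0.1   ]
torch [ 0.435  -0.0476  0.015 ]
tape [ 0.5344 -0.3016  0.04  ]
crate BL [ 0.5748 -0.032   0.08  ]
crate BR [ 0.599  -0.2351  0.08  ]
blue [ 0.5267 -0.0607  0.1   ]
amber [ 0.5402 -0.173   0.1   ]
empty [ 0.5482 -0.2186  0.1   ]
wallbottom [ 0.6831 -0.1019  0.    ]
```

Run:
```python
from h import *
s=read_state();c=calibration("wrist")
T=R.from_rotvec(s['orientation']);C=R.from_rotvec(c['attitude'])
print("cam pos in tool",T.inv().apply(c['xyz']-s['tool_pos']))
print("cam axes in tool\n",(T.inv()*C).as_matrix())
print("tool axes",T.as_matrix())
off=T.inv().apply(c['xyz']-s['tool_pos']); 
# tool pose with jaw along rack x, pointing down
a=np.radians(6.85); 
M=np.array([[np.cos(a),np.sin(a),0],[np.sin(a),-np.cos(a),0],[0,0,-1.]])
Rel=(T.inv()*C)
for p in [(.5,-.25,.236),(.52,-.2,.236),(.5,-.25,.3)]:
    c2=dict(c);c2['xyz']=np.array(p)+M@off;c2['attitude']=(R.from_matrix(M)*Rel).as_rotvec()
    print(p,c2['xyz'],proj(c2,[(.5086,-.032,0),(.535,-.2514,0),(.575,-.03,.08),(.6,-.235,.08),(.393,-.196,0.03),(.413,-.331,.03)]).round())
print("rotation", (R.from_matrix(M)*T.inv()).as_rotvec(degrees=True))
```

```text
cam pos in tool [-0.0003998  -0.08103957 -0.14914178]
cam axes in tool
 [[ 9.99999252e-01  9.49514950e-04  7.70719440e-04]
 [-1.13180067e-03  9.57288344e-01  2.89132746e-01]
 [-4.63264872e-04 -2.89133402e-01  9.57288703e-01]]
tool axes [[ 2.34627743e-01 -9.72085266e-01 -2.40525436e-04]
 [-9.72084275e-01 -2.34627848e-01  1.39118413e-03]
 [-1.40878356e-03 -9.25993998e-05 -9.99999003e-01]]
(0.5, -0.25, 0.236) [ 0.48993743 -0.16958659  0.38514178] [[361. -49.]
 [354. 211.]
 [477. -89.]
 [447. 223.]
 [205. 137.]
 [220. 283.]]
(0.52, -0.2, 0.236) [ 0.50993743 -0.11958659  0.38514178] [[330.  15.]
 [328. 256.]
 [430.  -5.]
 [410. 278.]
 [181. 191.]
 [198. 326.]]
(0.5, -0.25, 0.3) [ 0.48993743 -0.16958659  0.44914178] [[355. -22.]
 [350. 199.]
 [446. -48.]
 [426. 206.]
 [222. 135.]
 [234. 260.]]
rotation [-5.51396125e-02 -6.91939810e-02  8.32802946e+01]
```

Request:
{"op": "carry_out", "data": {"steps": [{"xyz": [3.4,3.8,0.6],"rot": [0,0,8]},{"xyz": [6.8,7.6,1.1],"rot": [0,0,16]},{"xyz": [10.2,11.4,1.7],"rot": [0,0,24]},{"xyz": [13.6,15.2,2.2],"rot": [0,0,32]},{"xyz": [17,19,2.8],"rot": [0,0,40]},{"xyz": [20.4,22.8,3.3],"rot": [0,0,48]},{"xyz": [23.8,26.6,3.9],"rot": [0,0,56]},{"xyz": [27.2,30.4,4.4],"rot": [0,0,64]},{"xyz": [30.6,34.2,5],"rot": [0,0,72]},{"xyz": [33.9,38.3,5.5],"rot": [0,0,80]}]}}

```text
t: 1.15
tool_pos: [0.4716, -0.2096, 0.2894]
orientation: [3.14, 0.107, 0.0]
force: [0.8, -0.9, 0.4]
opening: 0.0932
```

Request:
{"op": "carry_out", "data": {"steps": [{"xyz": [0,0,0],"rot": [0,0,3.3]},{"xyz": [0,0,0],"rot": [0,0,3.3]},{"xyz": [0,0,0],"rot": [0,0,3.3]}]}}

```text
t: 1.45
tool_pos: [0.4703, -0.2116, 0.2888]
orientation: [-3.136, -0.185, 0.001]
force: [0.7, -0.4, 0.8]
opening: 0.0928
```

Run:
```python
from h import *
import pickle
s=read_state();c=calibration("wrist");im=read_camera("wrist")[:,:,::-1]
print(s['t'],s['tool_pos'],s['q'],R.from_rotvec(s['orientation']).as_matrix())
pickle.dump((s,c,im),open("w1.pkl","wb"))
cv2.imwrite("pics/w1.png",im)
```

```text
1.45 [ 0.47027043 -0.2115856   0.28881438] [-5.22012892e-01 -1.14790060e-01  1.63852859e+00 -3.24978228e-04
  1.61859887e+00 -6.39801285e-01] [[ 9.93072455e-01  1.17500838e-01 -8.07416155e-04]
 [ 1.17500948e-01 -9.93072766e-01  8.99747439e-05]
 [-7.91250887e-04 -1.84223604e-04 -9.99999670e-01]]
```

View pics/w1.png

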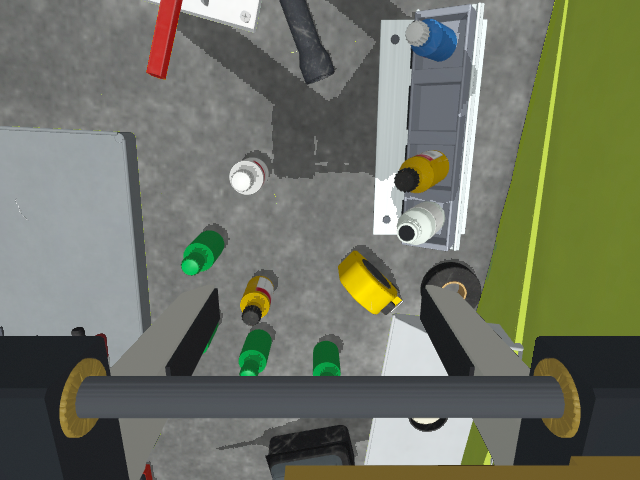

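Run:
```python
import cv2
im=cv2.imread("pics/w1.png")
cv2.imwrite("pics/w1a.png",cv2.resize(im[0:125,365:495],None,fx=5,fy=4.8,interpolation=cv2.INTER_CUBIC))
cv2.imwrite("pics/w1b.png",cv2.resize(im[130:255,365:495],None,fx=5,fy=4.8,interpolation=cv2.INTER_CUBIC))
cv2.imwrite("pics/w1c.png",cv2.resize(im[145:345,170:300],None,fx=4,fy=3,interpolation=cv2.INTER_CUBIC))
```

```text
(no output)
```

View pics/w1a.png

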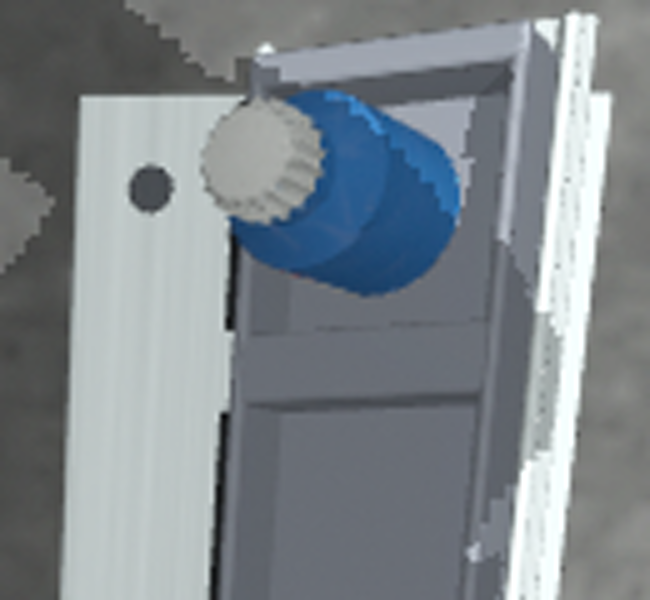

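View pics/w1b.png

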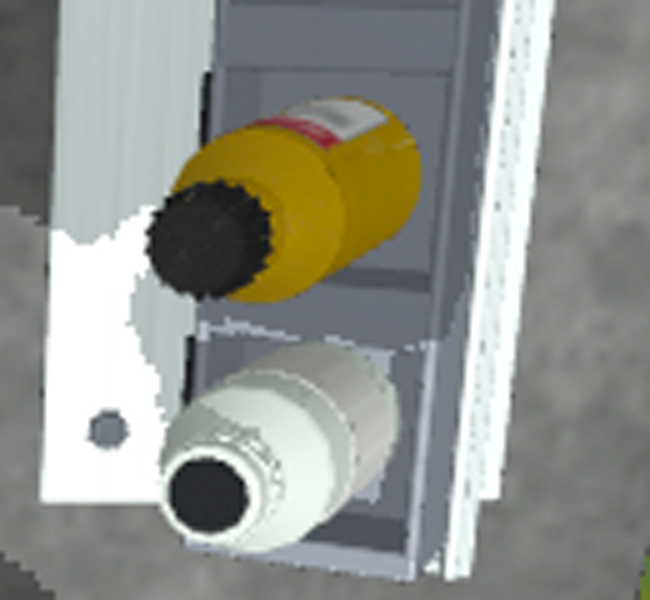

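View pics/w1c.png

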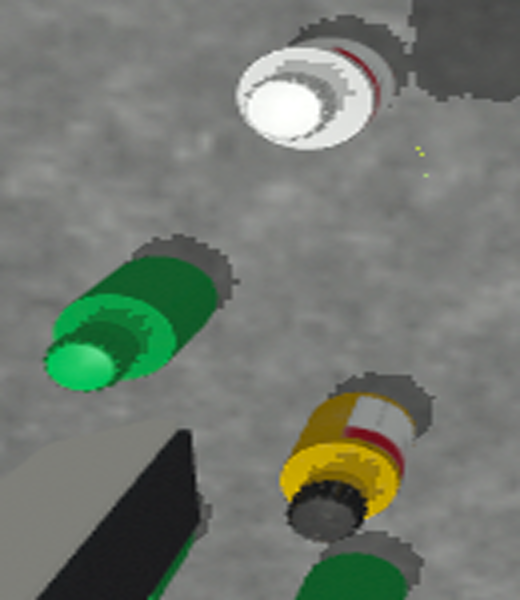

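```bash
cat > fit.py <<'E'
from h import *
import pickle
from scipy.optimize import least_squares
s,c,im=pickle.load(open("w1.pkl","rb"))
ct=calibration("top")
A=lambda x,y:(365+x/5,y/4.8); B=lambda x,y:(365+x/5,130+y/4.8); T=lambda x,y:(270+x/6,165+y/6)
pts=[((-20,-20,24),A(248,336)),((20,-20,24),A(492,320)),((-20,-32,24),A(247,404)),((20,-32,24),A(482,393)),
((-20,-136,24),B(198,327)),((20,-136,24),B(435,343)),((-20,-32,0),A(278,408)),((23,-188,24),B(413,579))]
pl=[((-52.5,110,0),A(80,95)),((-52.5,-110,0),B(42,500)),((52.5,110,0),A(610,93)),((52.5,-110,0),B(497,498))]
th=np.radians(30)
def world(p,kind,q):
    X,Y,yaw,cx,cz=q[:5]
    if kind=='c':
        l=np.array(p)*1e-3
        r=np.array([cx+l[0]*np.cos(th)-l[2]*np.sin(th),.078+l[1],cz+l[0]*np.sin(th)+l[2]*np.cos(th)])
    else: r=np.array(p)*1e-3
    return np.array([X,Y,0])+R.from_euler('z',yaw).apply(r)
def res(q):
    e=[]
    for p,u in pts: e.append(proj(c,world(p,'c',q))[0]-u)
    for p,u in pl: e.append(proj(c,world(p,'p',q))[0]-u)
    return np.r_[np.ravel(e),(q[4]-.0497)/.0005]
f=least_squares(res,[.574,-.1356,.12,0,.05])
if __name__=="__main__":
    print(f.x); print(res(f.x).round(1))
    # compare in top
    for p,u in [((-52.5,110,0),T(92,408)),((-52.5,-110,0),T(716,346))]: print(proj(ct,world(p,'p',f.x))[0]-u)
    for p,u in [((-20,-32,24),T(250,290)),((20,-32,24),T(250,165)),((20,-72,24),T(380,152))]: print('top',proj(ct,world(p,'c',f.x))[0]-u)
    for k in range(4): print('cell',k,world((0,-52*k,0),'c',f.x).round(4))
    # cap centres in rack cells, check
    # empty in cell3: mouth centre at local
    print('empty mouth px',proj(c,world((-3.5,-156,70),'c',f.x))[0],B(207,493))
    C=lambda x,y:(170+x/4,145+y/3)
    print('glue',atz(c,C(284,110),.069),'oil',atz(c,C(327,512),.077))
    # foot-based: 
    ref={'glue':(.3932,-.1956),'oil':(.4128,-.3309)}
E
python3 fit.py
```

```text
[ 5.75551908e-01 -1.32352443e-01  1.24120555e-01  1.98864118e-04
  4.90914196e-02]
[ 0.5 -1.3 -1.2 -1.1 -0.2 -0.9 -0.6 -0.9  2.7  0.4 -2.4  1.1  1.3  0.2
  0.3  5.9 -0.2 -0.5 -0.2 -0.8  0.1 -0.6  0.2 -0.9 -1.2]
[-1.23113018 -0.58591822]
[-1.62792305 -1.01154097]
top [ 0.94131963 -1.78395428]
top [-1.07659223 -0.56490764]
top [-2.42974966 -0.47197435]
cell 0 [ 0.5661 -0.0549  0.0491]
cell 1 [ 0.5725 -0.1065  0.0491]
cell 2 [ 0.579  -0.1581  0.0491]
cell 3 [ 0.5854 -0.2097  0.0491]
empty mouth px [407.63210446 232.06178954] (406.4, 232.70833333333334)
glue [ 0.39485356 -0.19466815  0.069     ] oil [ 0.41542356 -0.32748388  0.077     ]
```

```bash
sed -i 's/,((23,-188,24),B(413,579))//; s/least_squares(res,\(.*\))$/least_squares(res,\1,loss="soft_l1")/' fit.py; python3 fit.py
python3 - <<'E'
from fit import *
im2=im.copy()
im2=cv2.resize(im2,None,fx=4,fy=4,interpolation=cv2.INTER_CUBIC)
for k in range(4):
  for z in (0,24):
    P=np.array([proj(c,world((x,y-52*k,z),'c',f.x))[0] for x,y in [(-20,-20),(20,-20),(20,20),(-20,20)]])
    cv2.polylines(im2,[np.int32(P*4+1.5)],True,(0,0,255) if z else (0,255,255),1)
cv2.imwrite("pics/ov.png",cv2.resize(im2[0:1040,1480:1980],None,fx=.57,fy=.57,interpolation=cv2.INTER_AREA))
E
```

```text
[ 5.75653633e-01 -1.32878368e-01  1.23668763e-01  1.68212603e-04
  4.96372462e-02]
[ 0.6 -0.7 -1.  -0.5 -0.1 -0.3 -0.4 -0.2  2.8  1.1 -2.2  1.8  1.4  0.7
 -0.1  0.1 -0.2 -0.4  0.1 -0.   0.2 -0.4 -0.1]
[-0.99309475 -0.65059736]
[-1.38769972 -1.03004336]
top [ 1.19526249 -1.89137641]
top [-0.81204469 -0.68636696]
top [-2.15245006 -0.58571226]
cell 0 [ 0.5662 -0.0555  0.0496]
cell 1 [ 0.5726 -0.1071  0.0496]
cell 2 [ 0.579  -0.1587  0.0496]
cell 3 [ 0.5854 -0.2103  0.0496]
empty mouth px [407.69621411 232.80998326] (406.4, 232.70833333333334)
glue [ 0.39485356 -0.19466815  0.069     ] oil [ 0.41542356 -0.32748388  0.077     ]
```

View pics/ov.png

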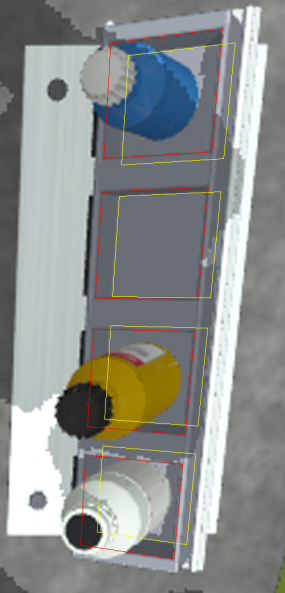

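```bash
cat > plan.py <<'E'
from h import *
X,Y,yaw,cx,cz=.5748,-.1339,.1237,.0002,.0496
Rr=R.from_euler('z',yaw); Rc=Rr*R.from_euler('y',-np.pi/6)
c0=np.array([X,Y,0])+Rr.apply([cx,.078,cz])
def cell(k,p): # mm local -> world
    return c0+Rc.apply(np.array([p[0],p[1]-52*k,p[2]])*1e-3)
flip=R.from_matrix(np.diag([1,-1,-1.]))
ROTC=Rc*flip; ROTD=Rr*flip
def delta(pos,rot,s=None):
    s=s or read_state()
    d=(rot*R.from_rotvec(s['orientation']).inv()).as_rotvec(degrees=True)
    print("xyz cm",(100*(np.array(pos)-s['tool_pos'])).round(2),"rot",d.round(2),"ang",np.linalg.norm(d).round(1))
E
python3 - <<'E'
from plan import *
delta(cell(3,(-3.5,0,106)),ROTC)
delta(cell(3,(-3.5,0,46)),ROTC)
for k in range(4): print(cell(k,(0,0,0)))
E
```

```text
xyz cm [  5.9   -0.62 -14.92] rot [  3.6  -29.82   0.37] ang 30.0
xyz cm [  8.87  -0.25 -20.12] rot [  3.6  -29.82   0.37] ang 30.0
[ 0.56537446 -0.05647133  0.0496    ]
[ 0.57179047 -0.10807399  0.0496    ]
[ 0.57820648 -0.15967665  0.0496    ]
[ 0.58462248 -0.21127932  0.0496    ]
```

Request:
{"op": "carry_out", "data": {"steps": [{"xyz": [1.2,-0.1,-2.5],"rot": [0.7,-6,0.1]},{"xyz": [2.4,-0.2,-5],"rot": [1.4,-12,0.2]},{"xyz": [3.6,-0.4,-8],"rot": [2.2,-18,0.2]},{"xyz": [4.8,-0.5,-11.5],"rot": [2.9,-24,0.3]},{"xyz": [5.9,-0.6,-14.9],"rot": [3.6,-29.8,0.4]},{"xyz": [5.9,-0.6,-14.9],"rot": [3.6,-29.8,0.4]},{"xyz": [5.9,-0.6,-14.9],"rot": [3.6,-29.8,0.4]}], "grip": 0.8}}

```text
t: 2.2
tool_pos: [0.5281, -0.2183, 0.1397]
orientation: [-2.999, -0.184, -0.799]
force: [0.2, -0.0, 0.5]
opening: 0.0744
```

Run:
```python
from plan import *
s=read_state();print(s['t'],s['q'].round(2))
delta(cell(3,(-3.5,0,106)),ROTC)
delta(cell(3,(-3.5,0,46)),ROTC)
c=calibration("wrist");im=read_camera("wrist")[:,:,::-1].copy()
print(proj(c,[cell(3,(-3.5,0,70)),cell(1,(-20,20,24)),cell(1,(-20,-20,24)),cell(1,(20,-20,24)),cell(1,(20,20,24))]))
cv2.imwrite("pics/w2.png",im)
```

```text
2.2 [-0.72 -0.24  2.11  0.47  0.96 -1.06]
xyz cm [ 0.09  0.01 -0.01] rot [-0.02 -0.17  0.05] ang 0.2
xyz cm [ 3.07  0.38 -5.2 ] rot [-0.02 -0.17  0.05] ang 0.2
[[320.60640233 287.05831591]
 [289.55043595  35.3494571 ]
 [291.11217671 114.70765792]
 [362.86386634 114.7137754 ]
 [365.26978263  35.32486998]]
```

View pics/w2.png

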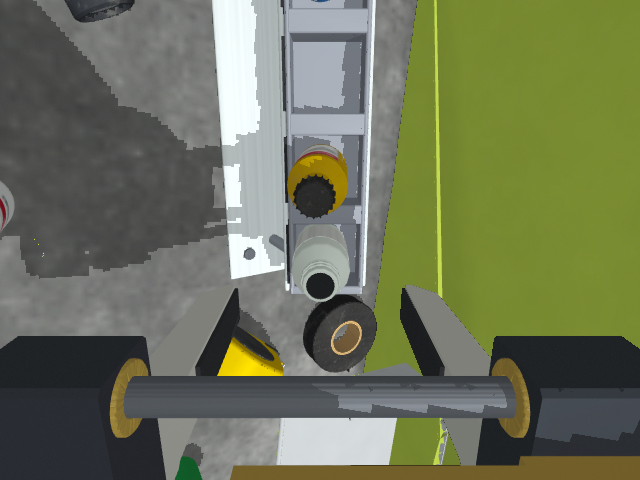

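Request:
{"op": "carry_out", "data": {"steps": [{"xyz": [1,0.1,-1.8]},{"xyz": [2,0.2,-3.5]},{"xyz": [3.1,0.4,-5.2]},{"xyz": [3.1,0.4,-5.2]}]}}

```text
validation failed for argument at $.st...
```

Request:
{"op": "carry_out", "data": {"steps": [{"xyz": [0,0,0]},{"xyz": [0,0,0]},{"xyz": [0,0,0]},{"xyz": [0,0,0]},{"xyz": [0,0,0]},{"xyz": [0,0,0]}], "grip": 0, "force": 12}}

```text
validation failed for argument at $.st...
```

Run:
```python
from plan import *
delta(cell(3,(-3.5,0,46)),ROTC)
p=cell(3,(-3.5,0,96)); delta(p,ROTC)
delta([.4448,.161,.25],ROTD)
cv2.imwrite("pics/w3.png",read_camera("wrist")[:,:,::-1])
```

```text
xyz cm [ 2.88  0.47 -5.48] rot [ 0.16  0.03 -0.02] ang 0.2
xyz cm [ 0.4   0.16 -1.15] rot [ 0.16  0.03 -0.02] ang 0.2
xyz cm [-8.52 38.02 10.75] rot [-3.55 29.8  -0.06] ang 30.0
```

View pics/w3.png

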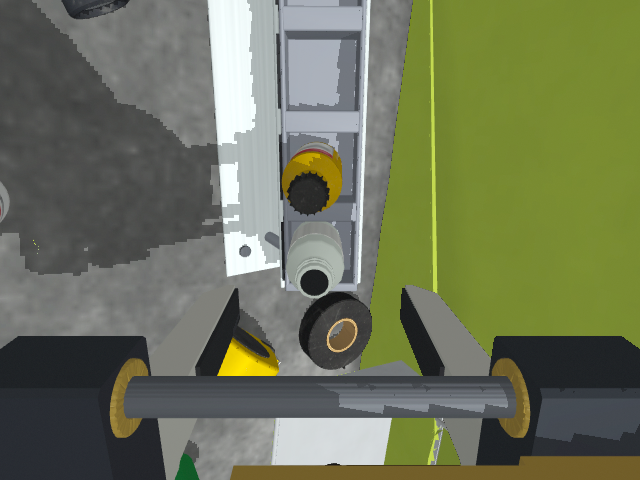

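Request:
{"op": "carry_out", "data": {"steps": [{"xyz": [0.6,0.1,-1.3],"rot": [0,0,0]},{"xyz": [1.2,0.2,-2.6],"rot": [0,0,0]},{"xyz": [1.8,0.3,-3.5],"rot": [0,0,0]},{"xyz": [1.8,0.3,-3.5],"rot": [0,0,0]},{"xyz": [1.8,0.3,-3.5],"rot": [0,0,0]}]}}

```text
t: 2.8
tool_pos: [0.5485, -0.2147, 0.1066]
orientation: [-2.999, -0.192, -0.805]
force: [0.7, 0.5, 0.2]
opening: 0.0747
```

Run:
```python
from plan import *
delta(cell(3,(-3.5,0,46)),ROTC); print(read_state()['tool_pos'],read_state()['dq'].round(3))
```

```text
xyz cm [ 1.02  0.02 -1.89] rot [ 0.14  0.08 -0.21] ang 0.3
[ 0.54854138 -0.21469121  0.10662455] [-0.008 -0.012  0.008  0.003 -0.002 -0.002]
```

Request:
{"op": "carry_out", "data": {"steps": [{"xyz": [0.5,0,-0.9],"rot": [0,0,0]},{"xyz": [1.0,0.0,-1.8],"rot": [0,0,0]},{"xyz": [1.0,0.0,-1.8],"rot": [0,0,0]},{"xyz": [1.0,0.0,-1.8],"rot": [0,0,0]}]}}

```text
t: 3.2
tool_pos: [0.5573, -0.2141, 0.0864]
orientation: [-2.998, -0.19, -0.802]
force: [-0.0, -0.7, 0.6]
opening: 0.074
```

Request:
{"op": "carry_out", "data": {"steps": [{"xyz": [0,0,0],"rot": [0,0,0]},{"xyz": [0,0,0],"rot": [0,0,0]},{"xyz": [0,0,0],"rot": [0,0,0]},{"xyz": [0,0,0],"rot": [0,0,0]},{"xyz": [0,0,0],"rot": [0,0,0]},{"xyz": [0,0,0],"rot": [0,0,0]}], "grip": 0, "force": 12}}

```text
t: 3.8
tool_pos: [0.558, -0.2146, 0.0878]
orientation: [-2.999, -0.19, -0.806]
force: [1.3, 0.4, 0.1]
opening: 0.0327
```

Run:
```python
from plan import *
delta(cell(3,(-3.5,0,46)),ROTC)
p=cell(3,(-3.5,0,96)); delta(p,ROTC)
delta([.4448,.161,.25],ROTD)
for i in range(3): print(read_state()['tool_pos'])
cv2.imwrite("pics/w4.png",read_camera("wrist")[:,:,::-1])
```

```text
xyz cm [ 0.07  0.01 -0.01] rot [ 0.11  0.09 -0.15] ang 0.2
xyz cm [-2.41 -0.3   4.32] rot [ 0.11  0.09 -0.15] ang 0.2
xyz cm [-11.32  37.56  16.22] rot [-3.63 29.85 -0.17] ang 30.1
[ 0.55804724 -0.21461741  0.08776798]
[ 0.55804724 -0.21461741  0.08776798]
[ 0.55804724 -0.21461741  0.08776798]
```

View pics/w4.png

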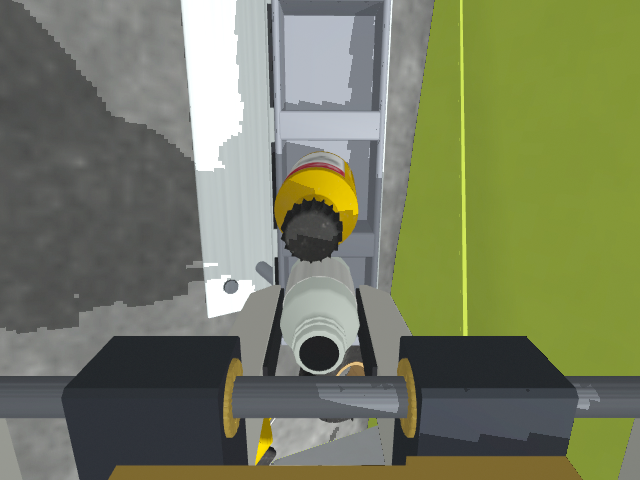

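Request:
{"op": "carry_out", "data": {"steps": [{"xyz": [-1,-0.1,1.7],"rot": [0,0,0]},{"xyz": [-2,-0.2,3.5],"rot": [0,0,0]},{"xyz": [-3,-0.4,5.2],"rot": [0,0,0]},{"xyz": [-4.5,-0.3,8.5],"rot": [0,0,0]},{"xyz": [-6,0.5,12.5],"rot": [0,5,0]},{"xyz": [-7.5,3,15.5],"rot": [-1.6,13,0]},{"xyz": [-8.5,7,16.2],"rot": [-2.4,20,0]},{"xyz": [-9.5,11.5,16.2],"rot": [-3.2,27,0]},{"xyz": [-10,16,16.2],"rot": [-3.6,29.8,0]},{"xyz": [-10.5,20.5,16.2],"rot": [-3.6,29.8,0]}]}}

```text
t: 4.85
tool_pos: [0.4528, -0.0074, 0.2492]
orientation: [-3.134, -0.2, 0.003]
force: [0.8, 0.3, -0.2]
opening: 0.0331
```

Run:
```python
from plan import *
s=read_state();print(s['t'],s['opening'],s['q'].round(2))
delta([.4448,.161,.25],ROTD)
delta([.4448,.161,.14],ROTD)
```

```text
4.85 0.03313989476719076 [-0.13 -0.28  1.85  0.    1.57 -0.26]
xyz cm [-0.8  16.84  0.08] rot [-0.06 -0.13 -0.2 ] ang 0.2
xyz cm [ -0.8   16.84 -10.92] rot [-0.06 -0.13 -0.2 ] ang 0.2
```

Request:
{"op": "carry_out", "data": {"steps": [{"xyz": [-0.2,4.4,0],"rot": [0,0,0]},{"xyz": [-0.4,8.8,0],"rot": [0,0,0]},{"xyz": [-0.6,13.2,-1],"rot": [0,0,0]},{"xyz": [-0.8,16.5,-4],"rot": [0,0,0]},{"xyz": [-0.8,16.8,-8],"rot": [0,0,0]},{"xyz": [-0.8,16.8,-10.8],"rot": [0,0,0]},{"xyz": [-0.8,16.8,-10.8],"rot": [0,0,0]},{"xyz": [-0.8,16.8,-10.8],"rot": [0,0,0]}]}}

```text
t: 5.65
tool_pos: [0.4444, 0.1585, 0.1415]
orientation: [-3.134, -0.198, 0.002]
force: [0.9, 0.1, -0.3]
opening: 0.0326
```

Request:
{"op": "carry_out", "data": {"steps": [{"xyz": [0,0,0],"rot": [0,0,0]},{"xyz": [0,0,0],"rot": [0,0,0]},{"xyz": [0,0,0],"rot": [0,0,0]},{"xyz": [0,0,3],"rot": [0,0,0]},{"xyz": [0,0,7],"rot": [0,0,0]},{"xyz": [0,-2,10.8],"rot": [0,0,0]}], "grip": 0.65}}

```text
t: 6.25
tool_pos: [0.4444, 0.1395, 0.2511]
orientation: [-3.133, -0.201, -0.0]
force: [1.7, -0.5, -0.1]
opening: 0.0604
```

Run:
```python
from plan import *
s=read_state();print(s['t'],s['opening'],s['tool_pos'])
delta([.394,-.195,.25],ROTD)
c=calibration("wrist");im=read_camera("wrist")[:,:,::-1];cv2.imwrite("pics/w5.png",im)
```

```text
6.25 0.06044175235545856 [0.44440669 0.13951424 0.25111342]
xyz cm [ -5.04 -33.45  -0.11] rot [-0.15  0.01 -0.25] ang 0.3
```

View pics/w5.png

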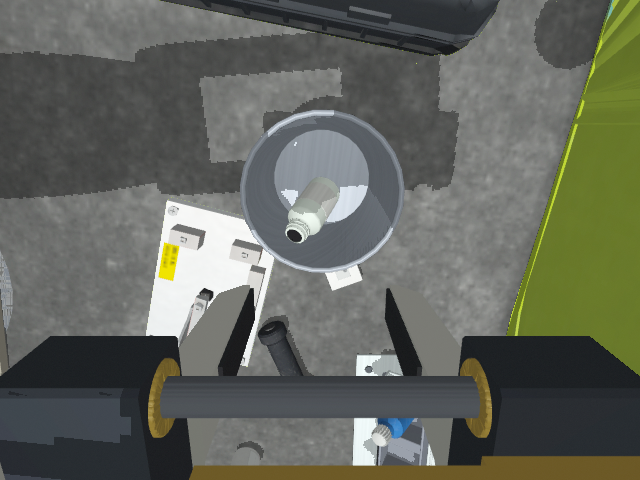

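Request:
{"op": "carry_out", "data": {"steps": [{"xyz": [-0.7,-4.8,0],"rot": [0,0,0]},{"xyz": [-1.4,-9.6,0],"rot": [0,0,0]},{"xyz": [-2.1,-14.4,0],"rot": [0,0,0]},{"xyz": [-2.8,-19.2,0],"rot": [0,0,0]},{"xyz": [-3.6,-24,0],"rot": [0,0,0]},{"xyz": [-4.4,-28.8,-2],"rot": [0,0,0]},{"xyz": [-5.0,-32.5,-5],"rot": [0,0,0]},{"xyz": [-5.0,-33.4,-9],"rot": [0,0,0]},{"xyz": [-5.0,-33.4,-12],"rot": [0,0,0]},{"xyz": [-5.0,-33.4,-12],"rot": [0,0,0]}]}}

```text
t: 7.3
tool_pos: [0.3917, -0.1944, 0.1252]
orientation: [-3.129, -0.195, 0.009]
force: [-1.2, -0.1, -0.5]
opening: 0.0603
```

Request:
{"op": "carry_out", "data": {"steps": [{"xyz": [0,0,0],"rot": [0,0,0]},{"xyz": [0,0,0],"rot": [0,0,0]}]}}

```text
t: 7.5
tool_pos: [0.396, -0.196, 0.1317]
orientation: [3.135, 0.2, 0.004]
force: [0.1, 0.5, 0.2]
opening: 0.0604
```

Run:
```python
from plan import *
s=read_state();print(s['t'],s['opening'],s['tool_pos'],s['q'].round(2))
delta([.394,-.195,.12],ROTD)
c=calibration("wrist");im=read_camera("wrist")[:,:,::-1];cv2.imwrite("pics/w6.png",im)
print(proj(c,[.394,-.195,.069]), proj(c,[s['tool_pos'][0],s['tool_pos'][1],.069]))
```

```text
7.5 0.0604362955212906 [ 0.39603213 -0.19596194  0.13168121] [-0.58 -0.24  2.04  0.    1.34 -0.7 ]
xyz cm [-0.2   0.1  -1.17] rot [ 0.01  0.16 -0.2 ] ang 0.3
[[315.30622804 266.07199711]] [[318.62648719 268.06019468]]
```

View pics/w6.png

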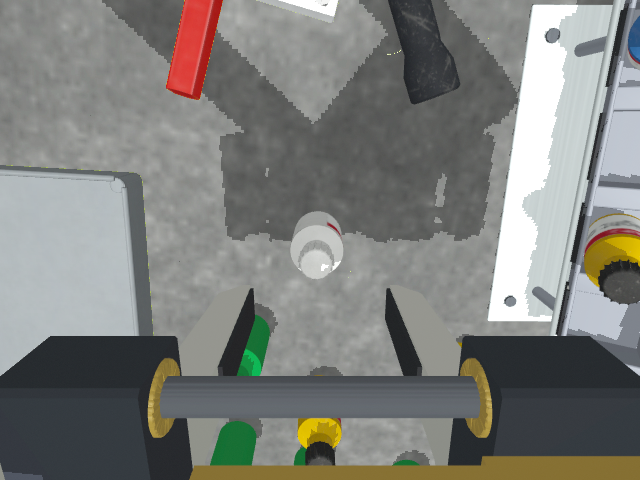

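Run:
```python
from plan import *
im=cv2.imread("pics/w6.png")
cv2.imwrite("pics/w6a.png",cv2.resize(im[200:300,270:370],None,fx=6,fy=6,interpolation=cv2.INTER_CUBIC))
```

```text
(no output)
```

View pics/w6a.png

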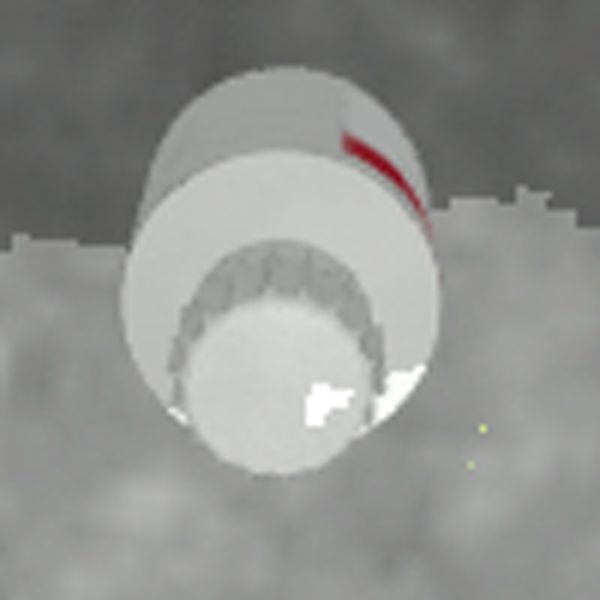

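Request:
{"op": "carry_out", "data": {"steps": [{"xyz": [-0.1,0.1,-2.5],"rot": [0,0,0]},{"xyz": [-0.1,0.2,-5],"rot": [0,0,0]},{"xyz": [-0.1,0.2,-7],"rot": [0,0,0]},{"xyz": [-0.1,0.2,-8.4],"rot": [0,0,0]},{"xyz": [-0.1,0.2,-8.4],"rot": [0,0,0]},{"xyz": [-0.1,0.2,-8.4],"rot": [0,0,0]}]}}

```text
t: 8.15
tool_pos: [0.3946, -0.1937, 0.0467]
orientation: [-3.135, -0.2, -0.002]
force: [-0.6, -0.5, 0.3]
opening: 0.0602
```

Run:
```python
from plan import *
s=read_state()
delta([.3947,-.194,.045],ROTD)
```

```text
xyz cm [ 0.01 -0.03 -0.17] rot [-0.04  0.08 -0.2 ] ang 0.2
```

Request:
{"op": "carry_out", "data": {"steps": [{"xyz": [0,0,-0.2],"rot": [0,0,0]},{"xyz": [0,0,-0.2],"rot": [0,0,0]}]}}

```text
t: 8.35
tool_pos: [0.3945, -0.1939, 0.0444]
orientation: [-3.135, -0.199, -0.003]
force: [-0.2, -0.1, 0.3]
opening: 0.0605
```

Request:
{"op": "carry_out", "data": {"steps": [{"xyz": [0,0,0],"rot": [0,0,0]},{"xyz": [0,0,0],"rot": [0,0,0]},{"xyz": [0,0,0],"rot": [0,0,0]},{"xyz": [0,0,0],"rot": [0,0,0]},{"xyz": [0,0,0],"rot": [0,0,0]}], "grip": 0, "force": 15}}

```text
t: 8.85
tool_pos: [0.3937, -0.1935, 0.0433]
orientation: [-3.134, -0.198, 0.0]
force: [-0.3, 0.9, -0.4]
opening: 0.0331
```

Run:
```python
from plan import *
s=read_state();print(s['tool_pos'],s['opening'])
delta(cell(1,(-1,0,105)),ROTC)
```

```text
[ 0.39366489 -0.19345317  0.04327179] 0.03314354004344989
xyz cm [12.52  7.88  9.68] rot [  3.65 -29.77  -0.18] ang 30.0
```

Run:
```python
from plan import *
delta(cell(1,(-1,0,145)),ROTC)
```

```text
xyz cm [10.53  7.63 13.14] rot [  3.65 -29.77  -0.18] ang 30.0
```

Request:
{"op": "carry_out", "data": {"steps": [{"xyz": [0,0,3],"rot": [0,0,0]},{"xyz": [0,0,7],"rot": [0,0,0]},{"xyz": [0.5,0.5,11],"rot": [0,0,0]},{"xyz": [2,2,14],"rot": [0.7,-6,0]},{"xyz": [4.5,4,15],"rot": [1.5,-12,0]},{"xyz": [7,6,15],"rot": [2.2,-18,0]},{"xyz": [9,7.6,14.5],"rot": [2.9,-24,-0.1]},{"xyz": [10.5,7.6,13.2],"rot": [3.6,-29.8,-0.2]},{"xyz": [10.5,7.6,13.2],"rot": [3.6,-29.8,-0.2]},{"xyz": [10.5,7.6,13.2],"rot": [3.6,-29.8,-0.2]}]}}

```text
t: 9.85
tool_pos: [0.4976, -0.1175, 0.1747]
orientation: [-3.0, -0.184, -0.799]
force: [-0.6, -0.7, 0.8]
opening: 0.0331
```

Run:
```python
from plan import *
s=read_state();print(s['t'],s['tool_pos'],s['opening'],s['dq'].round(2))
delta(cell(1,(-1,0,105)),ROTC)
im=read_camera("wrist")[:,:,::-1];cv2.imwrite("pics/w7.png",im)
c=calibration("wrist")
T=R.from_rotvec(s['orientation'])
print(proj(c,s['tool_pos']+T.apply([0,0,-.0245])), [proj(c,cell(1,p))[0].round(1) for p in [(-20,20,24),(-20,-20,24),(20,-20,24),(20,20,24)]])
```

```text
9.85 [ 0.49757232 -0.11749098  0.17471129] 0.033119920637157046 [ 0.01  0.01 -0.05 -0.    0.    0.  ]
xyz cm [ 2.13  0.28 -3.47] rot [ 0.02 -0.19  0.07] ang 0.2
[[315.22926613 353.09256468]] [array([292. , 209.8]), array([293.1, 263.4]), array([347.9, 263.5]), array([349.2, 209.8])]
```

View pics/w7.png

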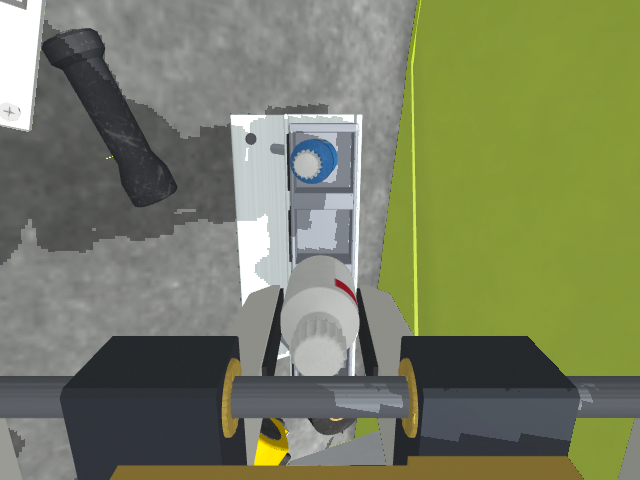

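Request:
{"op": "carry_out", "data": {"steps": [{"xyz": [1.1,0.1,-1.8],"rot": [0,0,0]},{"xyz": [2.1,0.3,-3.5],"rot": [0,0,0]},{"xyz": [3.7,0.5,-6.2],"rot": [0,0,0]},{"xyz": [3.7,0.5,-6.2],"rot": [0,0,0]},{"xyz": [3.7,0.5,-6.2],"rot": [0,0,0]}]}}

```text
t: 10.4
tool_pos: [0.5358, -0.1123, 0.1137]
orientation: [-2.999, -0.187, -0.801]
force: [-0.2, 0.9, 0.4]
opening: 0.0334
```

Run:
```python
from plan import *
s=read_state();print(s['t'],s['tool_pos'],s['opening'],s['force'])
print("local",Rc.inv().apply(s['tool_pos']-cell(1,(0,0,0)))*1000)
delta(cell(1,(-.5,0,60)),ROTC)
delta(cell(1,(-.5,0,44)),ROTC)
im=read_camera("wrist")[:,:,::-1];cv2.imwrite("pics/w8.png",im)
c=calibration("wrist")
print([proj(c,cell(1,p))[0].round(1) for p in [(-20,20,24),(-20,-20,24),(20,-20,24),(20,20,24)]])
```

```text
10.4 [ 0.53578976 -0.1123331   0.11370064] 0.033379609131709904 [-0.23710401  0.90745186  0.41549801]
local [ 0.65591989  0.21537207 73.63834237]
xyz cm [ 0.58  0.05 -1.24] rot [ 0.01 -0.09 -0.03] ang 0.1
xyz cm [ 1.37  0.15 -2.62] rot [ 0.01 -0.09 -0.03] ang 0.1
[array([278. , 240.6]), array([280. , 309.4]), array([352. , 309.5]), array([354. , 240.7])]
```

View pics/w8.png

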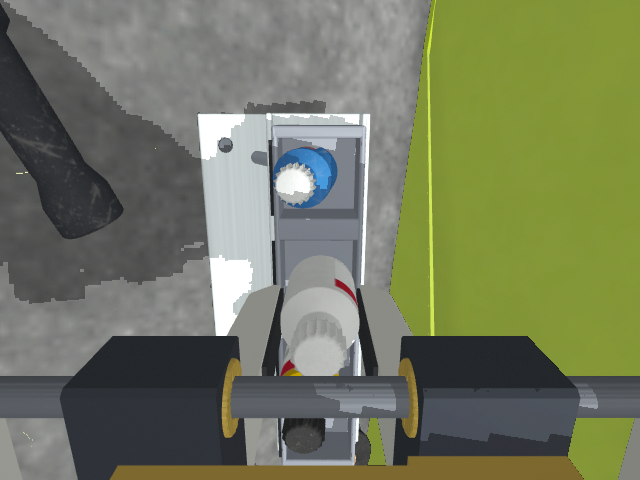

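Request:
{"op": "carry_out", "data": {"steps": [{"xyz": [0.3,0,-0.6],"rot": [0,0,0]},{"xyz": [0.6,0.1,-1.2],"rot": [0,0,0]},{"xyz": [0.8,0.1,-1.7],"rot": [0,0,0]},{"xyz": [1.1,0.1,-2.1],"rot": [0,0,0]},{"xyz": [1.1,0.1,-2.1],"rot": [0,0,0]}]}}

```text
t: 10.95
tool_pos: [0.5464, -0.1112, 0.0914]
orientation: [-2.999, -0.185, -0.802]
force: [0.2, 0.8, -0.5]
opening: 0.0331
```

Run:
```python
from plan import *
s=read_state();print(s['t'],s['tool_pos'],s['opening'],s['force'])
print("local",Rc.inv().apply(s['tool_pos']-cell(1,(0,0,0)))*1000)
delta(cell(1,(-.5,0,44)),ROTC)
```

```text
10.95 [ 0.54639049 -0.11117736  0.09136513] 0.033090734505148524 [ 0.20647882  0.83276336 -0.52917917]
local [-1.27798441  0.05431017 48.96406452]
xyz cm [ 0.31  0.03 -0.39] rot [ 0.01 -0.04  0.02] ang 0.0
```

Request:
{"op": "carry_out", "data": {"steps": [{"xyz": [0.1,0,-0.2],"rot": [0,0,0]},{"xyz": [0.2,0,-0.35],"rot": [0,0,0]},{"xyz": [0.2,0,-0.35],"rot": [0,0,0]}]}}

```text
t: 11.25
tool_pos: [0.5486, -0.1114, 0.0885]
orientation: [-2.999, -0.185, -0.804]
force: [0.3, -0.0, -0.6]
opening: 0.0334
```

Request:
{"op": "carry_out", "data": {"steps": [{"xyz": [0.05,0,-0.1],"rot": [0,0,0]},{"xyz": [0.05,0,-0.1],"rot": [0,0,0]}]}}

```text
t: 11.45
tool_pos: [0.5491, -0.1114, 0.0877]
orientation: [-2.999, -0.185, -0.804]
force: [0.3, 0.4, -0.9]
opening: 0.0331
```

Run:
```python
from plan import *
s=read_state();print(s['t'],s['tool_pos'],s['opening'],s['force'])
print("local",Rc.inv().apply(s['tool_pos']-cell(1,(0,0,0)))*1000)
```

```text
11.45 [ 0.54913213 -0.11141925  0.0876851 ] 0.033121318273839455 [ 0.31270514  0.3539527  -0.94409652]
local [-0.78766752 -0.52400729 44.43164488]
```

Request:
{"op": "carry_out", "data": {"steps": [{"xyz": [0.05,0,-0.1],"rot": [0,0,0]},{"xyz": [0.05,0,-0.1],"rot": [0,0,0]}]}}

```text
t: 11.65
tool_pos: [0.5498, -0.1115, 0.0872]
orientation: [-2.999, -0.186, -0.805]
force: [-4.5, 1.0, 4.5]
opening: 0.0335
```

Request:
{"op": "carry_out", "data": {"steps": [{"xyz": [0.05,0,-0.1],"rot": [0,0,0]},{"xyz": [0.05,0,-0.1],"rot": [0,0,0]}]}}

```text
t: 11.85
tool_pos: [0.5503, -0.1116, 0.0866]
orientation: [-2.999, -0.186, -0.805]
force: [-11.4, 0.8, 11.1]
opening: 0.0331
```

Request:
{"op": "carry_out", "data": {"steps": [{"xyz": [-0.05,0,0.1],"rot": [0,0,0]},{"xyz": [-0.05,0,0.1],"rot": [0,0,0]}]}}

```text
t: 12.05
tool_pos: [0.5498, -0.1115, 0.087]
orientation: [-2.999, -0.185, -0.805]
force: [-0.2, -0.1, -0.8]
opening: 0.0328
```

Request:
{"op": "carry_out", "data": {"steps": [{"xyz": [0,0,0],"rot": [0,0,0]},{"xyz": [0,0,0],"rot": [0,0,0]},{"xyz": [0,0,0],"rot": [0,0,0]},{"xyz": [0,0,0],"rot": [0,0,0]}], "grip": 0.65}}

```text
t: 12.45
tool_pos: [0.5496, -0.1114, 0.0866]
orientation: [-2.999, -0.185, -0.804]
force: [-0.1, 0.3, 0.1]
opening: 0.0589
```

Request:
{"op": "carry_out", "data": {"steps": [{"xyz": [-1,-0.1,1.8],"rot": [0,0,0]},{"xyz": [-2.5,-0.3,4.5],"rot": [0,0,0]},{"xyz": [-4,-0.5,7],"rot": [0,0,0]},{"xyz": [-5.5,-2,10],"rot": [0,0,0]},{"xyz": [-7,-4,13],"rot": [-0.7,6,0]},{"xyz": [-7,-4,13],"rot": [-0.7,6,0]}]}}

```text
t: 13.05
tool_pos: [0.4815, -0.1548, 0.2238]
orientation: [-3.048, -0.187, -0.655]
force: [1.7, 0.2, 0.9]
opening: 0.0602
```

Run:
```python
from plan import *
s=read_state();print(s['t'],s['tool_pos'],s['opening'],s['force'])
c=calibration("wrist")
im=read_camera("wrist")[:,:,::-1];cv2.imwrite("pics/w9.png",im)
for x in (-3,0,3): print(proj(c,cell(1,(x,0,69)))[0])
delta([.4141,-.3292,.25],ROTD)
```

```text
13.05 [ 0.48145961 -0.15483714  0.22381104] 0.0602241014222531 [1.67012674 0.246633   0.87382882]
[326.94194104 186.27246486]
[331.18449149 186.35192821]
[335.43566306 186.43155303]
xyz cm [ -6.73 -17.58   2.91] rot [-2.71 24.09  0.03] ang 24.2
```

View pics/w9.png

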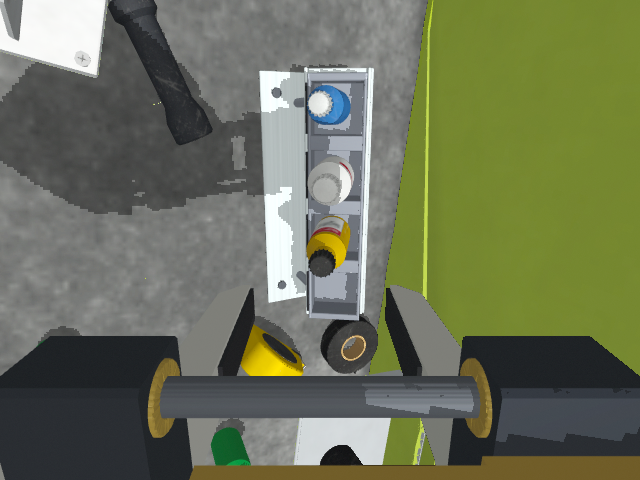

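Request:
{"op": "carry_out", "data": {"steps": [{"xyz": [-1.3,-3.5,2],"rot": [-0.7,6,0]},{"xyz": [-2.6,-7,2.9],"rot": [-1.4,12,0]},{"xyz": [-4,-11,2],"rot": [-2.1,18,0]},{"xyz": [-5.4,-15,-1],"rot": [-2.7,24.1,0]},{"xyz": [-6.7,-17.6,-5],"rot": [-2.7,24.1,0]},{"xyz": [-6.7,-17.6,-8.5],"rot": [-2.7,24.1,0]},{"xyz": [-6.7,-17.6,-8.5],"rot": [-2.7,24.1,0]},{"xyz": [-6.7,-17.6,-8.5],"rot": [-2.7,24.1,0]},{"xyz": [-6.7,-17.6,-8.5],"rot": [-2.7,24.1,0]}]}}

```text
t: 14.0
tool_pos: [0.4139, -0.3276, 0.1339]
orientation: [-3.133, -0.193, 0.004]
force: [0.7, -0.8, 0.5]
opening: 0.0604
```

Run:
```python
from plan import *
s=read_state();print(s['t'],s['opening'],s['tool_pos'],s['q'].round(2))
delta([.4141,-.3292,.045],ROTD)
c=calibration("wrist");im=read_camera("wrist")[:,:,::-1];cv2.imwrite("pics/w10.png",im)
print(proj(c,[.4141,-.3292,.077]), proj(c,[.4151,-.3282,.077]))
cv2.imwrite("pics/w10a.png",cv2.resize(im[210:310,270:370],None,fx=6,fy=6,interpolation=cv2.INTER_CUBIC))
```

```text
14.0 0.06044567414957844 [ 0.41390728 -0.32762182  0.13391535] [-0.77  0.01  1.8  -0.    1.33 -0.89]
xyz cm [ 0.02 -0.16 -8.89] rot [-0.13 -0.16  0.03] ang 0.2
[[319.24209286 274.78484309]] [[321.24330312 273.33504956]]
```

View pics/w10.png

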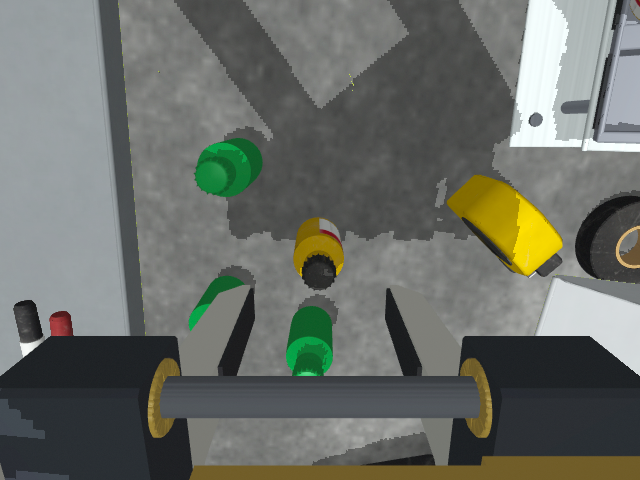

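View pics/w10a.png

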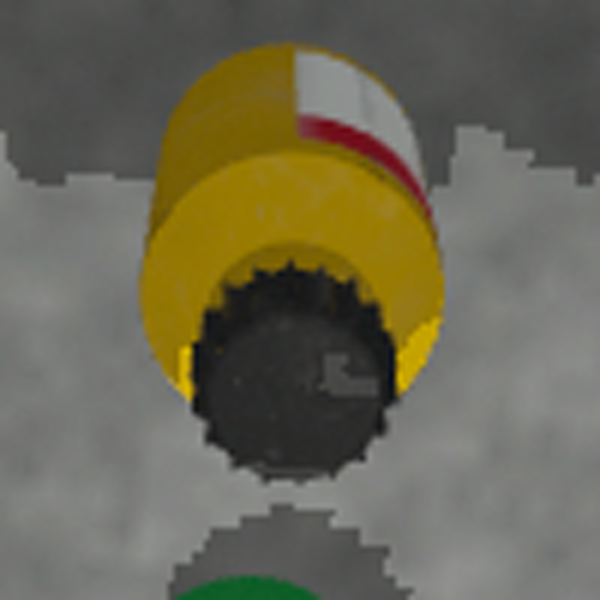

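Run:
```python
from plan import *
ct=calibration("top")
for u in [(682,63),(676,284),(642,460),(369,451)]: print(atz(ct,(340+u[0]/5,220+u[1]/5),.077))
```

```text
[ 0.50056902 -0.40802546  0.077     ]
[ 0.41488384 -0.40191283  0.077     ]
[ 0.34864395 -0.38627277  0.077     ]
[ 0.35012647 -0.28425544  0.077     ]
```

Request:
{"op": "carry_out", "data": {"steps": [{"xyz": [0,-0.1,-2.5],"rot": [0,0,0]},{"xyz": [0,-0.1,-5],"rot": [0,0,0]},{"xyz": [0,-0.1,-7.2],"rot": [0,0,0]},{"xyz": [0,-0.1,-8.7],"rot": [0,0,0]},{"xyz": [0,-0.1,-8.7],"rot": [0,0,0]},{"xyz": [0,-0.1,-8.7],"rot": [0,0,0]}]}}

```text
t: 14.65
tool_pos: [0.4134, -0.3288, 0.0461]
orientation: [-3.132, -0.192, 0.006]
force: [0.4, 0.3, 0.8]
opening: 0.0602
```

Run:
```python
from plan import *
delta([.4139,-.3288,.046],ROTD)
```

```text
xyz cm [ 0.05  0.   -0.01] rot [-0.18 -0.24  0.06] ang 0.3
```

Request:
{"op": "carry_out", "data": {"steps": [{"xyz": [0,0,0],"rot": [0,0,0]},{"xyz": [0,0,0],"rot": [0,0,0]},{"xyz": [0,0,0],"rot": [0,0,0]},{"xyz": [0,0,0],"rot": [0,0,0]},{"xyz": [0,0,0],"rot": [0,0,0]}], "grip": 0, "force": 15}}

```text
t: 15.15
tool_pos: [0.4128, -0.3286, 0.0451]
orientation: [-3.132, -0.192, 0.007]
force: [-0.4, 0.2, 2.0]
opening: 0.031
```

Run:
```python
from plan import *
s=read_state();print(s['tool_pos'],s['opening'])
delta(cell(3,(-.5,0,145)),ROTC)
```

```text
[ 0.41281688 -0.32861399  0.04507279] 0.031031303617314335
xyz cm [ 9.94 10.83 12.99] rot [ 3.470e+00 -3.005e+01  2.000e-02] ang 30.3
```

Request:
{"op": "carry_out", "data": {"steps": [{"xyz": [0,0,3],"rot": [0,0,0]},{"xyz": [0,0,7],"rot": [0,0,0]},{"xyz": [0,0.5,11],"rot": [0,0,0]},{"xyz": [1.5,2,14.5],"rot": [0.7,-6,0]},{"xyz": [4,4.5,15.5],"rot": [1.4,-12,0]},{"xyz": [6.5,7.3,15.5],"rot": [2.1,-18,0]},{"xyz": [8.7,9.8,14.5],"rot": [2.8,-24,0]},{"xyz": [9.9,10.8,13],"rot": [3.5,-30,0]},{"xyz": [9.9,10.8,13],"rot": [3.5,-30,0]},{"xyz": [9.9,10.8,13],"rot": [3.5,-30,0]}]}}

```text
t: 16.15
tool_pos: [0.5107, -0.2205, 0.1744]
orientation: [-2.999, -0.184, -0.796]
force: [0.3, -0.1, -0.5]
opening: 0.0313
```

Run:
```python
from plan import *
s=read_state();print(s['t'],s['tool_pos'],s['opening'],s['dq'].round(2))
delta(cell(3,(-.5,0,75)),ROTC)
im=read_camera("wrist")[:,:,::-1];cv2.imwrite("pics/w11.png",im)
c=calibration("wrist")
print([proj(c,cell(3,p))[0].round(1) for p in [(-20,20,24),(-20,-20,24),(20,-20,24),(20,20,24)]],[proj(c,cell(1,p))[0].round(1) for p in [(-20,20,24),(-20,-20,24),(20,-20,24),(20,20,24)]])
```

```text
16.15 [ 0.51065626 -0.2205475   0.17436775] 0.031320188955410236 [ 0.    0.01 -0.08 -0.    0.    0.  ]
xyz cm [ 3.63  0.46 -6.01] rot [-0.08 -0.27  0.02] ang 0.3
[array([291.6, 209.4]), array([292.7, 263.1]), array([347.6, 263.2]), array([348.8, 209.4])] [array([288.4,  46. ]), array([289.7, 113.4]), array([351. , 113.4]), array([352.6,  46.1])]
```

View pics/w11.png

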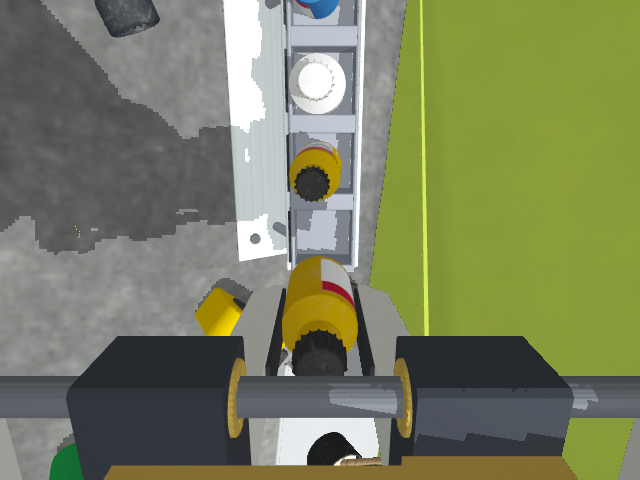

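Request:
{"op": "carry_out", "data": {"steps": [{"xyz": [1.0,0.1,-1.8],"rot": [0,0,0]},{"xyz": [2.1,0.3,-3.5],"rot": [0,0,0]},{"xyz": [3.0,0.4,-5],"rot": [0,0,0]},{"xyz": [3.6,0.5,-6.0],"rot": [0,0,0]},{"xyz": [3.6,0.5,-6.0],"rot": [0,0,0]}]}}

```text
t: 16.7
tool_pos: [0.5482, -0.2156, 0.1144]
orientation: [-2.998, -0.186, -0.799]
force: [-0.3, -0.2, -0.4]
opening: 0.0308
```

Run:
```python
from plan import *
s=read_state();print(s['t'],s['force'])
print("local",Rc.inv().apply(s['tool_pos']-cell(3,(0,0,0)))*1000)
delta(cell(3,(-.5,0,49)),ROTC)
```

```text
16.7 [-0.27273204 -0.23982017 -0.36104799]
local [ 0.6450757   0.16640359 74.5021749 ]
xyz cm [ 1.17  0.13 -2.27] rot [-0.07 -0.17 -0.05] ang 0.2
```

Request:
{"op": "carry_out", "data": {"steps": [{"xyz": [0.3,0,-0.6],"rot": [0,0,0]},{"xyz": [0.6,0.1,-1.2],"rot": [0,0,0]},{"xyz": [0.9,0.1,-1.7],"rot": [0,0,0]},{"xyz": [1.2,0.1,-2.2],"rot": [0,0,0]},{"xyz": [1.2,0.1,-2.2],"rot": [0,0,0]}]}}

```text
t: 17.2
tool_pos: [0.5594, -0.2141, 0.0918]
orientation: [-2.997, -0.185, -0.8]
force: [0.7, -0.1, -0.5]
opening: 0.0313
```

Request:
{"op": "carry_out", "data": {"steps": [{"xyz": [0.1,0,-0.2],"rot": [0,0,0]},{"xyz": [0.15,0,-0.25],"rot": [0,0,0]},{"xyz": [0.15,0,-0.25],"rot": [0,0,0]}]}}

```text
t: 17.5
tool_pos: [0.5612, -0.2145, 0.0903]
orientation: [-2.998, -0.185, -0.801]
force: [0.7, -0.7, -0.6]
opening: 0.0308
```

Run:
```python
from plan import *
s=read_state();print(s['t'],s['force'])
print("local",Rc.inv().apply(s['tool_pos']-cell(3,(0,0,0)))*1000)
```

```text
17.5 [ 0.67087506 -0.67660439 -0.5833812 ]
local [-0.14154551 -0.25907706 47.08523177]
```

Expect contact near 44–45 mm; creep down.

Request:
{"op": "carry_out", "data": {"steps": [{"xyz": [0.07,0,-0.13],"rot": [0,0,0]},{"xyz": [0.07,0,-0.13],"rot": [0,0,0]}]}}

```text
t: 17.7
tool_pos: [0.562, -0.2147, 0.0893]
orientation: [-2.998, -0.186, -0.802]
force: [-1.4, -0.5, 1.2]
opening: 0.0309
```

Request:
{"op": "carry_out", "data": {"steps": [{"xyz": [0.06,0,-0.1],"rot": [0,0,0]},{"xyz": [0.06,0,-0.1],"rot": [0,0,0]}]}}

```text
t: 17.9
tool_pos: [0.5626, -0.215, 0.089]
orientation: [-2.998, -0.186, -0.802]
force: [-9.3, 0.5, 9.7]
opening: 0.031
```

Request:
{"op": "carry_out", "data": {"steps": [{"xyz": [0.04,0,-0.07],"rot": [0,0,0]},{"xyz": [0.04,0,-0.07],"rot": [0,0,0]}]}}

```text
t: 18.1
tool_pos: [0.563, -0.2152, 0.0885]
orientation: [-2.999, -0.186, -0.802]
force: [-12.0, 0.0, 12.9]
opening: 0.0311
```

Request:
{"op": "carry_out", "data": {"steps": [{"xyz": [-0.06,0,0.11],"rot": [0,0,0]},{"xyz": [-0.06,0,0.11],"rot": [0,0,0]}]}}

```text
t: 18.3
tool_pos: [0.5623, -0.2145, 0.0885]
orientation: [-2.998, -0.185, -0.802]
force: [-0.9, 0.4, -1.0]
opening: 0.0307
```

Request:
{"op": "carry_out", "data": {"steps": [{"xyz": [0,0,0],"rot": [0,0,0]},{"xyz": [0,0,0],"rot": [0,0,0]},{"xyz": [0,0,0],"rot": [0,0,0]},{"xyz": [0,0,0],"rot": [0,0,0]}], "grip": 0.65}}

```text
t: 18.7
tool_pos: [0.5622, -0.2143, 0.0882]
orientation: [-2.998, -0.185, -0.801]
force: [-0.8, 0.4, -0.1]
opening: 0.0578
```

Request:
{"op": "carry_out", "data": {"steps": [{"xyz": [-1,-0.1,1.8],"rot": [0,0,0]},{"xyz": [-2.5,-0.3,4.5],"rot": [0,0,0]},{"xyz": [-4,-0.5,7],"rot": [0,0,0]},{"xyz": [-5.5,-0.8,10],"rot": [0,0,0]},{"xyz": [-7,-2,13],"rot": [-0.7,6,0]},{"xyz": [-8,-4,15],"rot": [-1.4,12,0]},{"xyz": [-8,-4,15],"rot": [-1.4,12,0]},{"xyz": [-8,-4,15],"rot": [-1.4,12,0]}]}}

```text
t: 19.5
tool_pos: [0.483, -0.2546, 0.2388]
orientation: [-3.076, -0.19, -0.485]
force: [-0.4, 0.8, -0.3]
opening: 0.0605
```

Run:
```python
from plan import *
s=read_state();print(s['t'],s['tool_pos'],s['opening'],s['force'])
c=calibration("wrist")
im=read_camera("wrist")[:,:,::-1];cv2.imwrite("pics/w12.png",im)
print('glue',proj(c,cell(1,(-3,0,69)))[0],'oil',proj(c,cell(3,(-4,0,77)))[0],'oil+5',proj(c,cell(3,(-4,0,82)))[0])
cv2.imwrite("pics/t12.png",read_camera("top")[:,:,::-1])
```

```text
19.5 [ 0.48297102 -0.25455492  0.23877627] 0.06049474792918112 [-0.36604566  0.76169843 -0.33003947]
glue [356.71782221  37.72475615] oil [350.09273974 192.6002918 ] oil+5 [349.15000656 193.78598118]
```

View pics/w12.png

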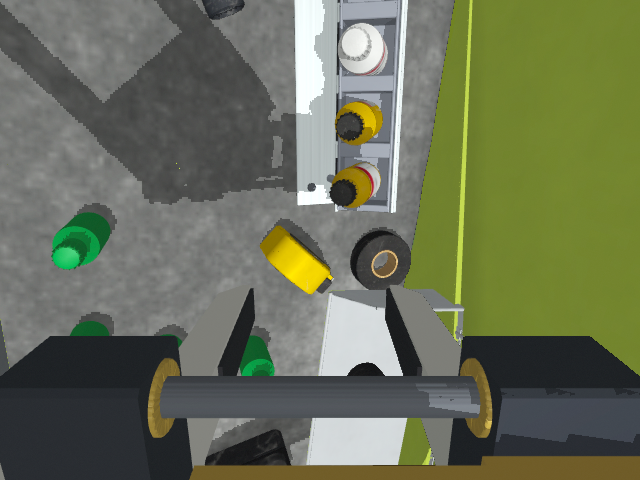

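View pics/t12.png

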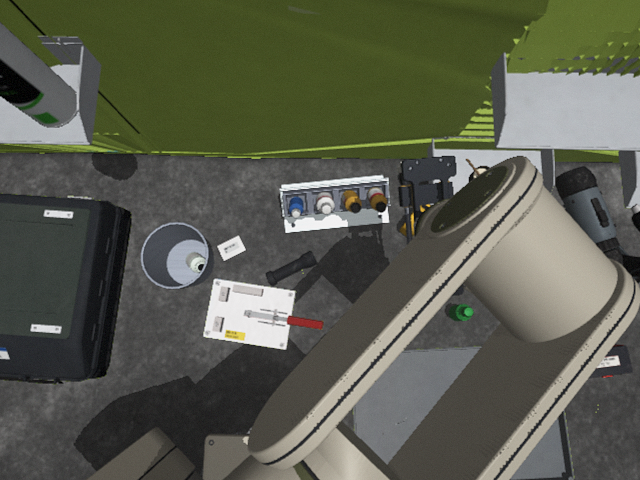

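Run:
```python
from plan import *
im=cv2.imread("pics/w12.png")
cv2.imwrite("pics/w12a.png",cv2.resize(im[0:220,290:420],None,fx=4,fy=2.7,interpolation=cv2.INTER_CUBIC))
c=calibration("wrist")
for n,k,x,z in [('glue',1,-3,69),('old',2,-4,77),('oil',3,-4,77),('paint',0,-6,61)]: print(n,(proj(c,cell(k,(x,0,z)))[0]-[290,0])*[4,2.7])
im=cv2.imread("pics/t12.png")
cv2.imwrite("pics/t12a.png",cv2.resize(im[165:245,270:400],None,fx=6,fy=6,interpolation=cv2.INTER_CUBIC))
c=calibration("top")
for n,k,x,z in [('glue',1,-3,69),('old',2,-4,77),('oil',3,-4,77),('paint',0,-6,61)]: print(n,(proj(c,cell(k,(x,0,z)))[0]-[270,165])*6)
```

```text
glue [279.05913414 107.97335075]
old [259.28549798 326.05105832]
oil [252.08352075 527.27360063]
paint [ 275.53532534 -121.40968452]
glue [323.22961248 261.28581591]
old [491.21564554 254.09169425]
oil [657.05144984 237.07841317]
paint [159.05747696 280.54232957]
```

View pics/w12a.png

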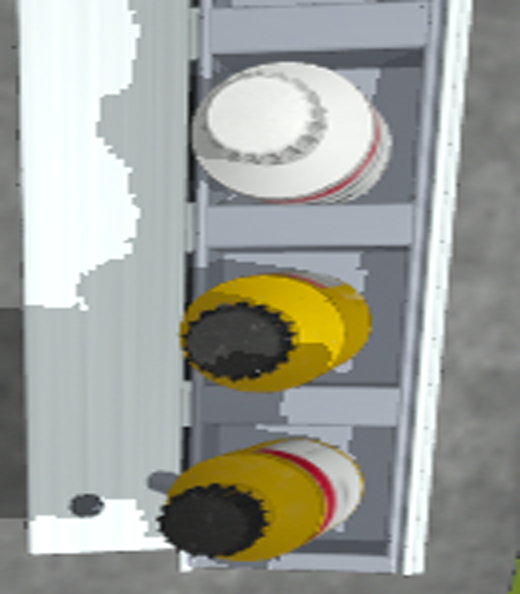

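View pics/t12a.png

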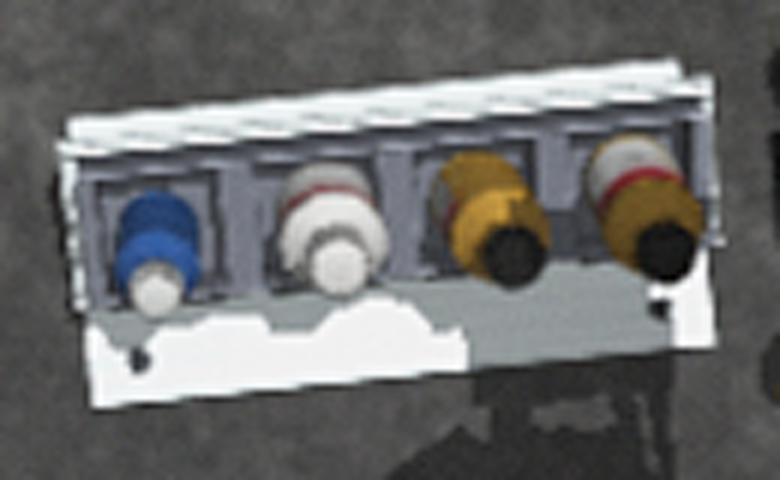

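Run:
```python
from plan import *
delta(cell(3,(-4,-20,135)),ROTC)
```

```text
xyz cm [ 3.49  1.35 -7.19] rot [  1.22 -12.13  -0.04] ang 12.2
```

Request:
{"op": "carry_out", "data": {"steps": [{"xyz": [1.7,0.7,-3.5],"rot": [0.6,-6,0]},{"xyz": [3.5,1.3,-7.2],"rot": [1.2,-12.1,0]},{"xyz": [3.5,1.3,-7.2],"rot": [1.2,-12.1,0]},{"xyz": [3.5,1.3,-7.2],"rot": [1.2,-12.1,0]},{"xyz": [3.5,1.3,-7.2],"rot": [1.2,-12.1,0]}]}}

```text
t: 20.1
tool_pos: [0.5185, -0.2429, 0.17]
orientation: [-3.003, -0.188, -0.808]
force: [-0.3, 0.5, 0.3]
opening: 0.0606
```

Run:
```python
from plan import *
s=read_state();print(s['t'],s['tool_pos'])
c=calibration("wrist")
im=read_camera("wrist")[:,:,::-1].copy();cv2.imwrite("pics/w13.png",im)
big=cv2.resize(im[30:300,250:400],None,fx=4,fy=4,interpolation=cv2.INTER_CUBIC)
o=np.array([250,30])
def pl(P,col): cv2.polylines(big,[np.int32((proj(c,P)-o)*4+1.5)],True,col,1)
t=np.linspace(0,2*np.pi,40)
for k,x,d,h,hs in [(1,-3,34,69,43),(2,-4,32,77,48),(3,-4,32,77,48)]:
    pl(np.array([cell(k,p) for p in [(-20,20,24),(-20,-20,24),(20,-20,24),(20,20,24)]]),(0,0,255))
    for z in (0,hs): pl(np.array([cell(k,(x+d/2*np.cos(a),d/2*np.sin(a),z)) for a in t]),(255,0,255))
    pl(np.array([cell(k,(x+9*np.cos(a),9*np.sin(a),h)) for a in t]),(255,255,0))
cv2.imwrite("pics/w13a.png",cv2.resize(big,None,fx=.55,fy=.55,interpolation=cv2.INTER_AREA))
cv2.imwrite("pics/w13b.png",big[560:])
```

```text
20.1 [ 0.5185288  -0.24292301  0.16995389]
```

View pics/w13a.png

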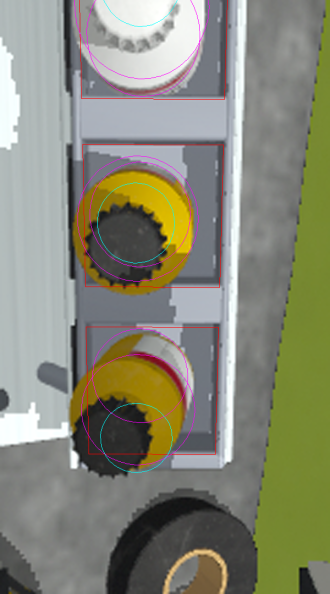

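View pics/w13b.png

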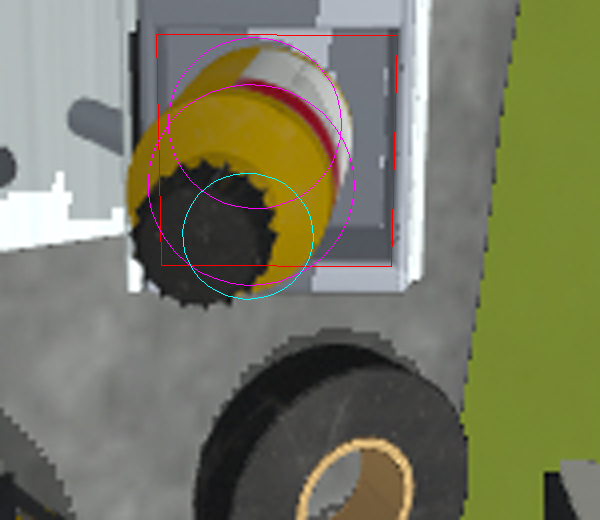

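Run:
```python
from plan import *
a=cv2.imread("pics/w13.png")
for i in range(6): b=read_camera("wrist")[:,:,::-1]
r=np.s_[30:260,270:350]
print(np.abs(a[r].astype(int)-b[r]).mean(), np.percentile(np.abs(a[r].astype(int)-b[r]),99))
t=read_camera("top")[:,:,::-1]
x=cv2.imread("pics/t12.png")
print(np.abs(t[180:235,280:392].astype(int)-x[180:235,280:392]).mean())
cv2.imwrite("pics/pot.png",cv2.resize(t[210:300,130:310],None,fx=4,fy=4,interpolation=cv2.INTER_CUBIC))
```

```text
16.153134057971016 126.0
6.985984848484849
```

View pics/pot.png

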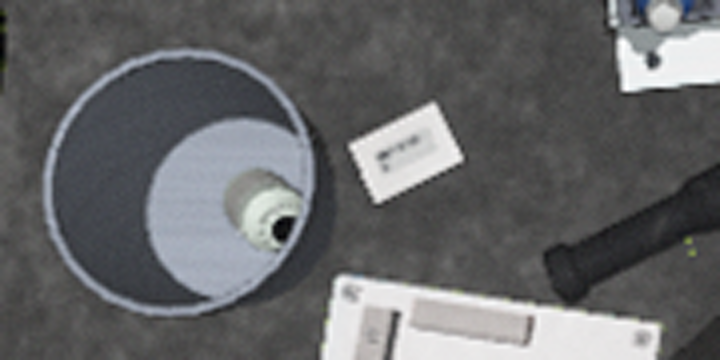

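Run:
```python
from plan import *
a=read_camera("wrist").astype(int)
for i in range(8): b=read_camera("wrist")
r=np.s_[30:260,270:350]
print(np.abs(a[r]-b[r]).mean(), read_state()['dq'].round(3),read_state()['t'])
cv2.imwrite("pics/w14.png",cv2.resize(b[30:300,250:400,::-1],None,fx=2.2,fy=2.2))
```

```text
11.241739130434782 [ 0.001  0.    -0.001  0.001 -0.001 -0.001] 20.95
```

View pics/w14.png

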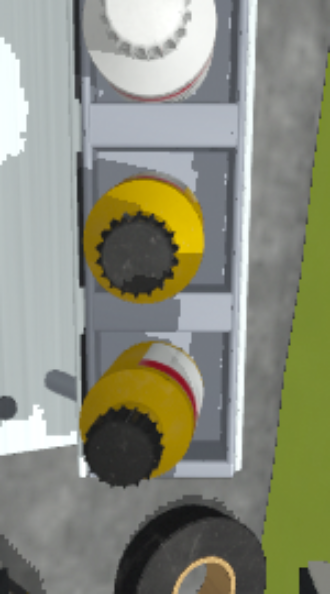

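Run:
```python
from plan import *
a=cv2.imread("pics/w13.png",0)
b=cv2.cvtColor(read_camera("wrist"),cv2.COLOR_RGB2GRAY); print(read_state()['t'])
for n,(y0,y1,x0,x1) in {'oilcap':(208,252,282,325),'oilbody':(185,225,300,340),'old':(105,160,284,340),'plate':(195,250,250,290),'glue':(35,75,285,345)}.items():
    t=a[y0:y1,x0:x1]; S=b[y0-12:y1+12,x0-12:x1+12]
    m=cv2.matchTemplate(S,t,cv2.TM_CCOEFF_NORMED);v=cv2.minMaxLoc(m);print(n,v[1],np.array(v[3])-12)
```

```text
21.0
oilcap 0.9610848426818848 [5 5]
oilbody 0.9713426232337952 [5 4]
old 0.9730199575424194 [5 4]
plate 0.9552250504493713 [4 3]
glue 0.974141001701355 [5 3]
```

```bash
python3 -c "
from plant import *
print(close_job(), read_state()['t'])"
```

```text
the job is handed in; nothing more can be done
the job is handed in; nothing more can be done
```

The rack is restocked and I handed the job in at about 21 s. The hand-in gave no verdict, so what follows rests on my last pictures and force readings.

- **Empty:** I took it out of cell 3 and let it fall into the steel pot. The top camera shows it standing inside, below the rim.
- **Glue bottle:** It is in cell 1, lowered until the wrist force rose to about 16 N on contact, then eased off and released. The pictures show it centred and fully home.
- **Oil bottle:** It is in cell 3, lowered the same way, with contact at about 13–18 N. It leans about 6° over the front wall, further than the old oil bottle beside it. I put its centre about 6 mm forward of the cell axis and 1.5 mm high, which is within the limits, so I left it.
- **At rest:** Two pictures 0.9 s apart showed no bottle moving relative to the rack beyond about one pixel. Most of the raw picture difference was the arm still settling.
- **Old bottles and bystanders:** The two capped bottles are still in cells 0 and 2. The tape measure, torch and gauge block look where they were, judged by eye only.
- **Disagreement:** The top and wrist cameras differed by about 2 mm (up to about 4 mm for the oil bottle), so I used averaged positions. Cap positions in the top view were off by up to about 5 mm from my model, including the old oil bottle, which I never touched.

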